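# Charge the barrel polisher and set its bearing

### The arm

A 6-joint arm with a two-finger parallel gripper is mounted at the origin on a cart in front of the work surface, level with it; the furniture and walls round the work are solid. World frame = base frame: x ahead of the robot, y to its left, z up, the work surface at z = 0. Lengths are in m, angles in degrees, forces in N, time in s.
With the tool pointing down it reaches from about 0.35 to 0.875 m from the base axis. Payload 4.2 kg.
Tool frame: the origin (TCP) lies on the centre line of the jaws, within the pads' length; the fingertips stand 19 mm ahead of it and the grasp point (between the pads) is the TCP; z points along the fingers, y is the line along which they close (so a half turn about z gives the same grasp; the last joint's range is limited). The gripper opens to 87 mm and grips with 3 to 60 N. Pads are 19 mm wide; open, the fingers measure 117 mm over their backs; the gripper's body (75 mm by 190 mm) begins 51 mm behind the grasp point.
Start: joints at [-56.688, 22.042, 0.453, 0, -68.411, -14.817], TCP at [0.198, -0.593, 0.21] pointing down, gripper open.
Joint ranges: [-179.83, 179.83], [-69.29, 118.12], [-61.27, 80.66], [-181.25, 117.63], [-171.15, -9.14], [-177.46, 177.46]. Speed limits (degrees/s): [159.86, 159.86, 180, 180, 180, 180].

### API

Orientations are given as a 3x3 rotation matrix whose columns are the frame's x, y, z axes.
In Python, from station import sense, capture, finish_job, search_frame, masks_of gives the robot as it stands.
- The arm moves only by the tool drive_tool, never from a script. Its argument "rows" is a list of rows, each a list of 7 numbers: the opening in per cent of the stroke, from 0 (shut) to 100 (fully open), then the shift along the world's x, y, z in mm, then the turn, a rotation vector about the world's x, y, z in rad. In form: [[fingers, dx, dy, dz, wx, wy, wz], ...]. A call has 1 to 5 rows; each row shifts and turns the commanded pose from where the row before left it; what a row does not reach is not made up. A row lasts 1/12 s, in which the tool goes at most 41.7 mm and 7.16 degrees, less where a joint would pass 70% of its speed; a pose out of reach is approached as far as the arm can. A call is refused whole if a number of a shift passes 41.7 or a number of a turn 0.125, either way. A call with a gripper value outside its range is refused whole. The fingers move at their own pace and stop on an object; the grip force is fixed at half the most. Time passes only in rows, so rows that do not move let the fingers close. It gives the time, the measured TCP pose, the force, the opening and the grip force at its end, in the units of the state.
- sense(): the state, without advancing time (a new reading comes with each control period).
- capture(name): name is "scene" or "top" or "wrist"; returns a dict with "frame" (420x560x3 uint8, red, green, blue), "z_map" (420x560 float32, m along the optical axis (not along the pixel's ray), 0 where there is no reading), "fx", "fy", "cx", "cy" (pixels), "R" (3x3) and "t" (3): a world point X has camera coordinates R X + t; the wrist camera has in their place "T_tool_cam" (4x4, takes a point from camera to tool coordinates, whose origin is the TCP and whose axes are the flange's). Camera axes: x right, y down, z forward; pixel columns grow to the right and rows downward; lengths in m; the calibration is good to about 2 mm. A picture is of the moment at which its call begins: read the wrist's pose just before it.
- finish_job(): hands the job in; it is judged then, once.
Trained networks look in a picture, given as the dict that the camera call returned (one of the last four; its "shot" number tells which), for a name from the list of things; names that differ only in an ending like _2 or _b are one class to them, and where a whole thing is asked for, a point or a joint stands for the part that bears it (a point fixed in the world has none). Each returns a list of dicts, best first, with "p" (0 to 1); they miss things now and then, are a little off and sometimes report something else, mostly with a low value. They report only what shows in the picture. A call takes as long as a camera call. They do not tell look-alikes from the thing itself.
- search_frame(label, picture): "xy" ([column, row] in pixels, amid what is visible of it).
- masks_of(label, picture): "region" (420x560 bool, what is visible of it) and "xy" ([column, row] in pixels, amid what is visible of it).
The state is a dict: "time_s": time; "joints": joint angles; "joint_velocities": joint speeds; "effort": joint torques, N m; "tcp_pos": TCP position; "ee_rot": TCP orientation; "wrist_force": force on the tool from outside, world axes, zero at the start; "moment": the same for the moment, N m; "gripper_width": opening from 0.0 (shut) to 1.0 (fully open); "gripper_force": force on a finger pad.
Only numpy, scipy, OpenCV 4.12 (cv2) and the standard library are available. Lean on these libraries where they do the work, as an engineer would, in place of code of your own. Each camera call takes 0.05 s, during which the arm holds its last target. There are 200 camera calls.

### The job

Slide the barrel polisher's hatch open, pour all the porcelain balls from the steel cup into the barrel, put in every chrome door pull lying on the mat as well, and leave the empty cup standing upright on the mat. With all of it in, slide the hatch fully shut, and only after that set the bearing for running clearance: turn the thumbscrew clockwise until it bottoms, then back it off a quarter turn. Leave the sanding block, the jar and the can behind the mat where they are.

Things in the scene. Friction and masses are not known exactly. Their poses are not given: they have to be found in the camera images.
- polisher: bench barrel polisher, fixed: a dark steel, rubber-lined hexagonal barrel (160 mm across its flats, 240 mm long, a flat on top at z = 184 mm) with its axle along polisher y, on a grey base plate 300 x 420 mm (polisher x from -105 to 195 mm). Origin on the table under the middle of the barrel; x away from the robot at yaw 0, z up. The barrel itself stays still. A grey motor stands behind it, a belt guard at its +y end (tops at 120 mm)
- port (a point): centre of the loading port in the barrel's top flat: an opening 84 mm (polisher x) by 115 mm (polisher y) at z = 184 mm, covered by the hatch when that is shut; the rubber floor inside lies 150 mm below it; hatch rails along its long sides stand 9 mm higher, 42 mm and more from its middle. Axes as the polisher's
- hatch (a joint): aluminium hatch plate sliding on the barrel's top along polisher y: 0 m = fully shut (over the port), 0.115 m = fully open (toward polisher +y); about 2 N of friction, stays where it is left
- hatch_grip (a point): middle of the hatch's steel grip bar, which stands on the plate: 60 mm long along polisher x, 12 mm thick along polisher y (the sliding direction), 26 mm high, this point 11 mm below its top (z = 205 mm). Moves with the hatch
- thumbscrew (a joint): thumbscrew of the idle-end bearing, vertical, right-hand thread (2.5 mm a turn): 0 rad = bottomed (a hard stop), grows as it is backed out, anticlockwise seen from above, up to 8.2 rad; 0.06 N m of friction, stays where it is left
- thumbscrew_grip (a point): on the thumbscrew's axis at the height to grip (z = 213 mm when bottomed): its head is a flat steel paddle 44 mm wide (along this point's x), 11 mm thick (along its y) and 32 mm high, its top 14 mm above this point. It stands on the bearing pedestal at polisher (0, -180 mm), 60 mm beyond the end of the barrel. Turns with the screw
- mat: dark rubber bench mat, fixed, 300 x 300 mm, 10 mm thick; origin on the table under its centre
- cup_middle (a point): straight stainless steel cup holding the porcelain balls, no handle, standing on the mat: 66 mm high, 59 mm across at the foot and 66 mm at the rim, 2.5 mm wall, inner floor 5 mm up, 90 g. This point is its centre, 33 mm above its foot; z runs up through its mouth
- ball0_center (a point): centre of a white porcelain polishing ball, 20 mm across, 12 g; starts in the cup (eight alike)
- ball1_center (a point): centre of a white porcelain polishing ball, 20 mm across, 12 g; starts in the cup
- ball2_center (a point): centre of a white porcelain polishing ball, 20 mm across, 12 g; starts in the cup
- ball3_center (a point): centre of a white porcelain polishing ball, 20 mm across, 12 g; starts in the cup
- ball4_center (a point): centre of a white porcelain polishing ball, 20 mm across, 12 g; starts in the cup
- ball5_center (a point): centre of a white porcelain polishing ball, 20 mm across, 12 g; starts in the cup
- ball6_center (a point): centre of a white porcelain polishing ball, 20 mm across, 12 g; starts in the cup
- ball7_center (a point): centre of a white porcelain polishing ball, 20 mm across, 12 g; starts in the cup
- handle_a_middle (a point): chromed car door pull lying on the mat on its two feet (may be absent): a round bar 100 mm long (along its y), 20 mm thick in the middle and 13 mm at the ends, feet 25 mm across, 27 mm high over all, 110 g. This point is the middle of the bar, 17.5 mm above its underside
- handle_b_middle (a point): chromed car door pull lying on the mat on its two feet (may be absent): a round bar 100 mm long (along its y), 20 mm thick in the middle and 13 mm at the ends, feet 25 mm across, 27 mm high over all, 110 g. This point is the middle of the bar, 17.5 mm above its underside
- handle_c_middle (a point): chromed car door pull lying on the mat on its two feet (may be absent): a round bar 100 mm long (along its y), 20 mm thick in the middle and 13 mm at the ends, feet 25 mm across, 27 mm high over all, 110 g. This point is the middle of the bar, 17.5 mm above its underside
- sanding_block: bystander: cork sanding block 112 x 69 x 30 mm behind the mat, origin at its underside
- jar_gold: bystander: white jar with a yellow lid, 59 mm across, 50 mm high, behind the mat, origin at its underside
- can_red: bystander: small enamel can, 70 mm across, 73 mm high, behind the mat, origin at its underside
There are look-alikes about, which are no part of the job. Of the things shaped like the part that bears cup_middle, the bare steel one is meant.

How it is judged (in metres and radians):
On the way, in this order (a step that is already met when the one before it is completed fails the run):
1. all eight balls and every door pull present are inside the barrel (x of ball0_center in the frame of polisher between -0.095 and 0.095 m and y of ball0_center in the frame of polisher between -0.12 and 0.12 m and z of ball0_center in the frame of polisher between 0.02 and 0.172 m and x of ball1_center in the frame of polisher between -0.095 and 0.095 m and y of ball1_center in the frame of polisher between -0.12 and 0.12 m and z of ball1_center in the frame of polisher between 0.02 and 0.172 m and x of ball2_center in the frame of polisher between -0.095 and 0.095 m and y of ball2_center in the frame of polisher between -0.12 and 0.12 m and z of ball2_center in the frame of polisher between 0.02 and 0.172 m and x of ball3_center in the frame of polisher between -0.095 and 0.095 m and y of ball3_center in the frame of polisher between -0.12 and 0.12 m and z of ball3_center in the frame of polisher between 0.02 and 0.172 m and x of ball4_center in the frame of polisher between -0.095 and 0.095 m and y of ball4_center in the frame of polisher between -0.12 and 0.12 m and z of ball4_center in the frame of polisher between 0.02 and 0.172 m and x of ball5_center in the frame of polisher between -0.095 and 0.095 m and y of ball5_center in the frame of polisher between -0.12 and 0.12 m and z of ball5_center in the frame of polisher between 0.02 and 0.172 m and x of ball6_center in the frame of polisher between -0.095 and 0.095 m and y of ball6_center in the frame of polisher between -0.12 and 0.12 m and z of ball6_center in the frame of polisher between 0.02 and 0.172 m and x of ball7_center in the frame of polisher between -0.095 and 0.095 m and y of ball7_center in the frame of polisher between -0.12 and 0.12 m and z of ball7_center in the frame of polisher between 0.02 and 0.172 m and x of handle_a_middle in the frame of polisher between -0.095 and 0.095 m and y of handle_a_middle in the frame of polisher between -0.12 and 0.12 m and z of handle_a_middle in the frame of polisher between 0.02 and 0.172 m and x of handle_b_middle in the frame of polisher between -0.095 and 0.095 m and y of handle_b_middle in the frame of polisher between -0.12 and 0.12 m and z of handle_b_middle in the frame of polisher between 0.02 and 0.172 m and x of handle_c_middle in the frame of polisher between -0.095 and 0.095 m and y of handle_c_middle in the frame of polisher between -0.12 and 0.12 m and z of handle_c_middle in the frame of polisher between 0.02 and 0.172 m), for 0.2 s.
2. the hatch is fully shut (value of joint hatch below 0.006 m), for 0.2 s.
3. the thumbscrew is turned in until it bottoms (value of joint thumbscrew below 0.1 rad), for 0.1 s.
At the end, for the whole second after the job is handed in: the thumbscrew stands a quarter turn back from its bottom (90 +- 20 degrees), the hatch is shut to within 6 mm, all balls and all door pulls present are inside the barrel, and the cup stands upright at rest on the mat (its axis within the mat's edges) (all of step 1 and value of joint thumbscrew between 1.22 and 1.92 rad and value of joint hatch below 0.006 m and angle between cup_middle's own z axis and vertical below 0.15 rad and x of cup_middle in the frame of mat between -0.15 and 0.15 m and y of cup_middle in the frame of mat between -0.15 and 0.15 m and height (world z) of cup_middle below 0.05 m and linear speed of cup below 0.02 m/s); the robot touches nothing.
It fails at once if a bystander (sanding block, jar or can) is moved more than 3 cm (distance of any of sanding_block, jar_gold, can_red from where it was at the start of the episode above 0.03 m).
Of handle_a, handle_b, handle_c only 1 to 3 are there at a start; the rules pass over those that are not, and their reading is None.
At some moment in a run one of handle_a, handle_b, handle_c may be knocked a few centimetres aside while the robot is not near it.
It also fails if it takes over 210 s, if anything falls off the work surface, if the arm or the gripper's body presses on something with over 40 N, if the wrist force passes 120 N, or if a joint passes its speed limit or range.

## Working session

There is one attempt and no reset: what is moved stays moved. The work goes in short steps, Python scripts to look and compute and a tool call to move; the robot and the scene stay as the last step left them, time stands still between calls to the robot, and variables do not carry over. Pictures are saved under pics/ and viewed, at most 14 in all, crops included, and the job is handed in when it is done.

Besides the shell and the picture viewer there is one more tool, called by a JSON object that holds its "method" and its "body". drive_tool: Moves the arm, as the interface text tells. Its arguments: {"type":"object","properties":{"rows":{"type":"array"}},"required":["rows"]}

```bash
mkdir -p pics; ls; cat > h.py <<'E'
import numpy as np,cv2
from station import *
def world(c,u,v,z=None):
    z=c["z_map"][int(v),int(u)] if z is None else z
    p=np.array([(u-c["cx"])/c["fx"]*z,(v-c["cy"])/c["fy"]*z,z])
    return c["R"].T@(p-c["t"])
def cloud(c):
    v,u=np.mgrid[0:420,0:560];z=c["z_map"]
    p=np.stack([(u-c["cx"])/c["fx"]*z,(v-c["cy"])/c["fy"]*z,z],-1)
    return (p-c["t"])@c["R"]
def wristcam():
    s=sense();c=capture("wrist");T=np.eye(4);T[:3,:3]=np.array(s["ee_rot"]);T[:3,3]=s["tcp_pos"]
    M=np.linalg.inv(T@np.array(c["T_tool_cam"]));c["R"]=M[:3,:3];c["t"]=M[:3,3];return c
def save(c,n,crop=None,s=1):
    f=c["frame"]
    if crop: f=f[crop[1]:crop[3],crop[0]:crop[2]]
    cv2.imwrite("pics/"+n+".png",cv2.resize(f[:,:,::-1],None,fx=s,fy=s,interpolation=cv2.INTER_CUBIC))
E
python3 - <<'E'
from h import *
s=sense();print({k:np.round(v,3).tolist() for k,v in s.items()})
for n in("scene","top"):
    c=capture(n);save(c,n+"0");P=cloud(c)
    np.save(n+"P.npy",P)
    for l in("polisher","hatch_grip","thumbscrew_grip","cup_middle","handle_a_middle","mat","sanding_block","jar_gold","can_red","ball0_center"):
        for d in masks_of(l,c)[:4]:
            m=d["region"]&(c["z_map"]>0);print(n,l,round(d["p"],2),np.round(d["xy"]),np.round(np.median(P[m],0),3) if m.any() else "", m.sum())
E
```

```text
pics
{'time_s': 0.0, 'joints': [-56.688, 22.09, 0.378, -0.031, -68.41, -14.815], 'joint_velocities': [0.035, -0.118, 0.047, -0.072, -0.059, -0.02], 'effort': [0.001, -39.066, 18.741, 4.22, 0.011, -0.0], 'tcp_pos': [0.198, -0.592, 0.209], 'ee_rot': [[-0.948, -0.317, -0.001], [-0.317, 0.948, 0.002], [0.0, 0.002, -1.0]], 'wrist_force': [0.228, 0.229, -0.175], 'moment': [-0.02, -0.02, 0.013], 'gripper_force': 0.0, 'gripper_width': 1.0}
scene polisher 0.84 [208. 306.] [0.563 0.304 0.114] 15005
scene hatch_grip 0.89 [213. 272.] [0.588 0.228 0.191] 1159
scene thumbscrew_grip 0.57 [251. 222.] [0.61  0.058 0.216] 146
scene cup_middle 0.87 [327. 262.] [ 0.421 -0.061  0.039] 592
scene cup_middle 0.63 [305. 212.] [ 0.599 -0.179  0.054] 471
scene cup_middle 0.46 [220. 271.] [0.587 0.226 0.191] 1213
scene handle_a_middle 0.63 [220. 270.] [0.586 0.228 0.191] 1238
scene handle_a_middle 0.56 [373. 203.] [ 0.445 -0.351  0.033] 152
scene mat 0.93 [343. 220.] [ 0.489 -0.26   0.01 ] 5252
scene sanding_block 0.6 [233. 216.] [ 0.786 -0.05   0.029] 705
scene sanding_block 0.18 [352. 239.] [ 0.414 -0.195  0.
[... 193 characters left out ...]
sher 0.59 [168. 203.] [0.606 0.217 0.11 ] 15143
top hatch_grip 0.95 [163. 210.] [0.588 0.214 0.19 ] 1450
top thumbscrew_grip 0.57 [226. 201.] [0.608 0.048 0.225] 108
top cup_middle 0.92 [269. 278.] [ 0.421 -0.057  0.008] 489
top cup_middle 0.68 [320. 210.] [ 0.616 -0.192  0.06 ] 206
top handle_a_middle 0.67 [378. 271.] [ 0.446 -0.359  0.033] 248
top handle_a_middle 0.67 [168. 204.] [0.606 0.217 0.11 ] 15154
top mat 0.93 [344. 250.] [ 0.497 -0.276  0.01 ] 9709
top sanding_block 0.56 [273. 148.] [ 0.79  -0.062  0.029] 910
top sanding_block 0.49 [303. 162.] [ 0.751 -0.145  0.048] 372
top jar_gold 0.61 [304. 164.] [ 0.75  -0.146  0.048] 360
top can_red 0.96 [338. 162.] [ 0.752 -0.254  0.052] 585
```

```bash
python3 - <<'E'
import cv2
a=cv2.imread("pics/top0.png");cv2.imwrite("pics/top0z.png",cv2.resize(a[110:350,60:430],None,fx=2.1,fy=2.1,interpolation=cv2.INTER_CUBIC))
E
```

```text
(no output)
```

View pics/top0z.png

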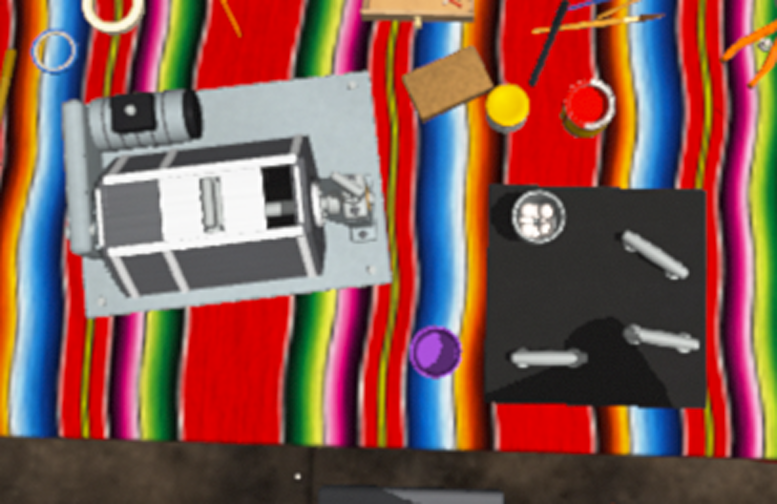

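View pics/scene0.png

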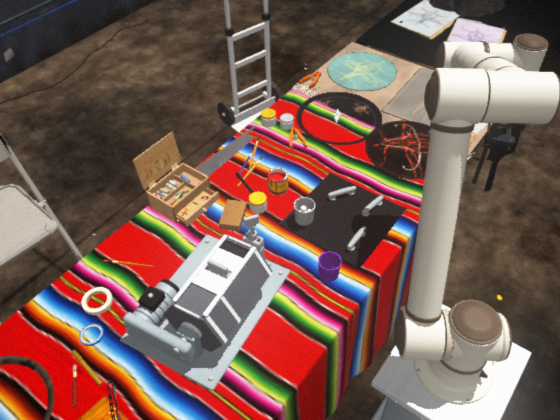

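Steel cup with white balls is at full-image (317,212) in the top view; the purple cup at (267,278) is the look-alike. The bare steel one with balls is meant. There are three door pulls, at about (321,280), (375,271) and (372,231), and the hatch is partly open. Next I'll measure the poses.

```bash
python3 - <<'E'
from h import *
c=capture("top");P=cloud(c);z=P[...,2];v=c["z_map"]>0
save(c,"cupcrop",(240,180,400,300),5)
def rect(m,n):
    pts=(P[m][:,:2]*1000).astype(np.float32)
    r=cv2.minAreaRect(pts);print(n,len(pts),np.round(r[0],1),np.round(r[1],1),round(r[2],1))
w=(P[...,0]>.35)&(P[...,0]<.9)&(P[...,1]>0.0)&(P[...,1]<.5)&v
rect(w&(z>.180)&(z<.189)&(P[...,1]>.07),"flat")
rect(w&(z>.19)&(z<.199)&(P[...,1]>.07),"rails")
rect(w&(z>.205)&(z<.225)&(P[...,1]>.07),"grip")
rect(w&(z>.2)&(z<.25)&(P[...,1]<.09),"screw")
print(np.sort(z[w&(z>.2)&(P[...,1]<.09)])[-10:])
rect(w&(z>.004)&(z<.02)&(P[...,0]<.52),"base")
m=v&(P[...,1]<-.1)&(P[...,1]>-.5)&(P[...,0]>.3)&(P[...,0]<.68)
mm=(m&(z>.02)).astype(np.uint8)
n,lab,st,ce=cv2.connectedComponentsWithStats(mm)
for i in range(1,n):
    if st[i,4]>30:
        k=lab==i;rect(k,f"obj{i} px{np.round(ce[i])} zmax{z[k].max():.3f}")
rect(m&(z>.007)&(z<.014),"mat")
for l in("mat",):
    d=masks_of(l,c)[0];rect(d["region"]&v&(z>.007)&(z<.014),"matmask")
E
```

```text
flat 1671 [584.7 230.2] [103.7 257.5] 7.8
rails 1263 [585.8 231.7] [100.3 251.6] 8.2
grip 120 [587.2 217.8] [57.7 13.9] 7.4
screw 93 [611.1  51.4] [43.1 12.6] 58.1
[0.23084726 0.23091711 0.23100155 0.23106249 0.23111334 0.231523
 0.23152858 0.23186098 0.23266229 0.23333882]
base 4060 [435.  249.9] [499.7 169.9] 90.0
obj1 px[316. 213.] zmax0.085 447 [ 600.2 -187.5] [68.5 64.1] 1.7
obj3 px[372. 231.] zmax0.042 212 [ 558.8 -349. ] [99.1 18.1] 56.5
obj8 px[375. 271.] zmax0.042 218 [ 446.8 -356. ] [97.9 18.8] 83.9
obj10 px[322. 280.] zmax0.044 217 [ 417.6 -207.7] [16.8 98. ] 1.6
obj14 px[493. 325.] zmax0.600 2528 [ 349.  -444.5] [110.8  97.9] 90.0
mat 7974 [ 490.1 -300.3] [379.9 399.1] 0.1
matmask 6857 [ 504.8 -272.5] [301.4 302.1] 0.1
```

View pics/cupcrop.png

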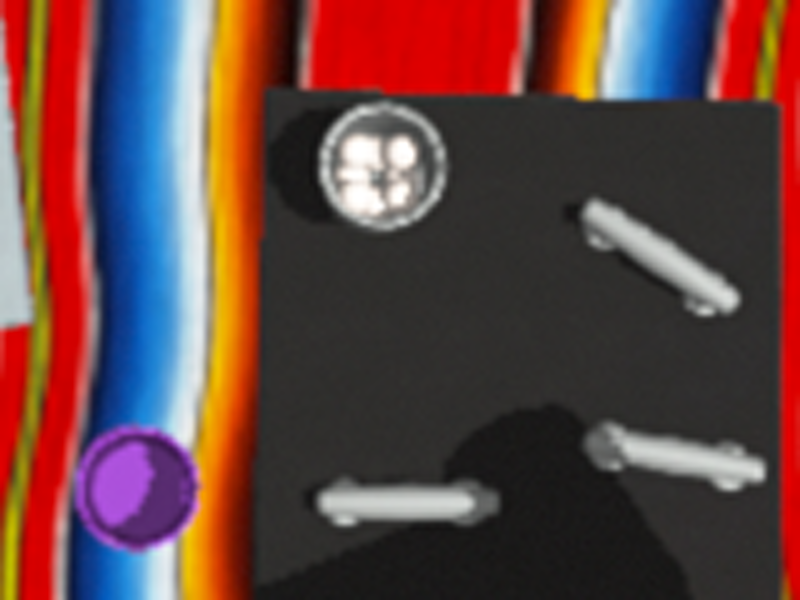

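The crop confirms it: the bare steel cup with balls is at crop (383,165), the purple look-alike at (137,488), and there are three pulls. Polisher yaw is about 8° with its centre near (586,230) mm. I'll move above the port to look with the wrist camera.

{"method": "drive_tool", "body": {"rows": [[100,16,33,10,0,0,-0.008],[100,16,33,10,0,0,-0.008],[100,16,33,10,0,0,-0.008],[100,16,33,10,0,0,-0.008],[100,16,33,10,0,0,-0.008]]}}

```text
time_s: 1.62
tcp_pos: [0.2786, -0.4262, 0.2606]
ee_rot: [[-0.961, -0.278, 0.0], [-0.278, 0.961, -0.0], [-0.0, -0.0, -1.0]]
wrist_force: [0.8, -1.0, -0.5]
gripper_width: 0.999
gripper_force: 0.0
```

{"method": "drive_tool", "body": {"rows": [[100,16,33,10,0,0,-0.008],[100,16,33,10,0,0,-0.008],[100,16,33,10,0,0,-0.008],[100,16,33,10,0,0,-0.008],[100,16,33,10,0,0,-0.008]]}}

```text
time_s: 2.03
tcp_pos: [0.3585, -0.261, 0.311]
ee_rot: [[-0.971, -0.24, 0.001], [-0.24, 0.971, -0.0], [-0.001, -0.001, -1.0]]
wrist_force: [0.9, -0.1, -0.6]
gripper_width: 0.999
gripper_force: 0.0
```

{"method": "drive_tool", "body": {"rows": [[100,16,33,10,0,0,-0.008],[100,16,33,10,0,0,-0.008],[100,16,33,10,0,0,-0.008],[100,16,33,10,0,0,-0.008],[100,16,33,10,0,0,-0.008]]}}

```text
time_s: 2.45
tcp_pos: [0.4385, -0.0959, 0.3612]
ee_rot: [[-0.98, -0.201, 0.001], [-0.201, 0.98, 0.0], [-0.001, -0.0, -1.0]]
wrist_force: [0.4, -0.4, -0.5]
gripper_width: 0.998
gripper_force: 0.0
```

{"method": "drive_tool", "body": {"rows": [[100,16,33,0,0,0,-0.008],[100,16,33,0,0,0,-0.008],[100,16,33,0,0,0,-0.008],[100,16,33,0,0,0,-0.008],[100,16,33,0,0,0,-0.008]]}}

```text
time_s: 2.87
tcp_pos: [0.5186, 0.0691, 0.3605]
ee_rot: [[-0.987, -0.162, 0.001], [-0.162, 0.987, 0.0], [-0.001, 0.0, -1.0]]
wrist_force: [-0.3, 0.1, -0.0]
gripper_width: 1.002
gripper_force: 0.0
```

{"method": "drive_tool", "body": {"rows": [[100,16,33,0,0,0,-0.008],[100,16,33,0,0,0,-0.008],[100,16,33,0,0,0,-0.008],[100,0,0,0,0,0,0],[100,0,0,0,0,0,0]]}}

```text
time_s: 3.28
tcp_pos: [0.5666, 0.168, 0.3586]
ee_rot: [[-0.99, -0.141, -0.002], [-0.141, 0.99, -0.001], [0.002, -0.001, -1.0]]
wrist_force: [0.1, 0.1, 0.5]
gripper_width: 0.997
gripper_force: 0.0
```

```bash
python3 - <<'E'
from h import *
s=sense();print({k:np.round(v,3).tolist() for k,v in s.items()})
c=wristcam();save(c,"w1");P=cloud(c);z=P[...,2];v=c["z_map"]>0
def rect(m,n):
    pts=(P[m][:,:2]*1000).astype(np.float32)
    r=cv2.minAreaRect(pts);print(n,len(pts),np.round(r[0],1),np.round(r[1],1),round(r[2],1),np.median(z[m]))
rect(v&(z>.206)&(z<.222)&(P[...,1]>.09),"grip")
rect(v&(z>.190)&(z<.197)&(P[...,1]>.09),"rail")
rect(v&(z>.2)&(P[...,1]<.09),"screw")
A=np.deg2rad(8);ex=np.array([np.cos(A),np.sin(A)]);ey=np.array([-ex[1],ex[0]])
q=(P[...,:2]-[.586,.230]);X=q@ex;Y=q@ey
h=v&(abs(X)<.03)
for y in np.arange(-.13,.13,.01):
    k=h&(Y>y)&(Y<y+.01)
    if k.any(): print(round(y,3),np.round(np.percentile(z[k],[10,50,90]),3))
E
```

```text
{'time_s': 3.283, 'joints': [32.195, 15.285, 11.478, -0.01, -86.34, -114.115], 'joint_velocities': [-1.755, -2.671, -1.21, 0.566, -0.354, 0.304], 'effort': [0.732, -33.143, 20.285, 4.395, -0.01, -0.029], 'tcp_pos': [0.567, 0.168, 0.359], 'ee_rot': [[-0.99, -0.141, -0.002], [-0.141, 0.99, -0.001], [0.002, -0.001, -1.0]], 'wrist_force': [0.095, 0.109, 0.474], 'moment': [-0.07, -0.052, -0.025], 'gripper_force': 0.0, 'gripper_width': 0.997}
grip 550 [586.7 221.5] [58.5 12.2] 8.6 0.21641776192179632
rail 9069 [585.6 237.7] [100.7 248.8] 8.3 0.19204399884517978
screw 1570 [581.1  76.5] [43.9 85.5] 54.7 0.44533895511194926
-0.13 [0.184 0.185 0.186]
-0.12 [0.07  0.185 0.192]
-0.11 [0.177 0.421 0.439]
-0.1 [0.035 0.111 0.114]
-0.09 [0.035 0.11  0.114]
-0.08 [0.035 0.113 0.191]
-0.07 [0.19  0.191 0.192]
-0.06 [0.19  0.191 0.192]
-0.05 [0.19  0.191 0.192]
-0.04 [0.19  0.191 0.192]
-0.03 [0.19  0.191 0.193]
-0.02 [0.193 0.217 0.422]
-0.01 [0.216 0.43  0.466]
-0.0 [0.191 0.193 0.466]
0.01 [0.191 0.192 0.466]
0.02 [0.19  0.191 0.192]
0.03 [0.19  0.191 0.192]
0.04 [0.19  0.191 0.192]
0.05 [0.185 0.187 0.192]
0.06 [0.184 0.185 0.186]
0.07 [0.184 0.185 0.186]
0.08 [0.184 0.185 0.186]
0.09 [0.184 0.185 0.186]
0.1 [0.184 0.185 0.186]
0.11 [0.184 0.185 0.186]
0.12 [0.185 0.186 0.192]
```

View pics/w1.png

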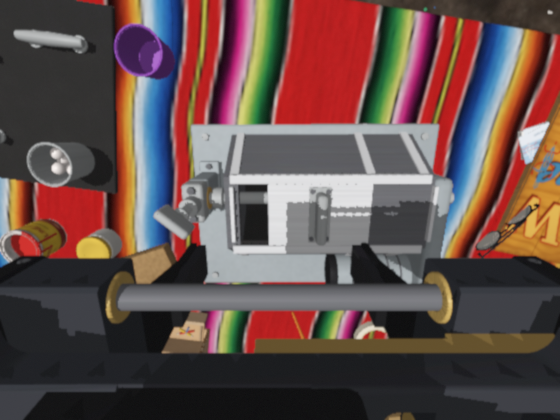

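{"method": "drive_tool", "body": {"rows": [[100,7,17.5,-20,0,0,0],[100,7,17.5,-20,0,0,0],[100,7,17.5,-20,0,0,0],[100,0,0,-29,0,0,0],[100,0,0,-29,0,0,0]]}}

```text
time_s: 3.75
tcp_pos: [0.5875, 0.2184, 0.2422]
ee_rot: [[-0.99, -0.138, 0.002], [-0.138, 0.99, 0.001], [-0.002, 0.001, -1.0]]
wrist_force: [0.4, 0.6, -0.5]
gripper_width: 1.001
gripper_force: 0.0
```

{"method": "drive_tool", "body": {"rows": [[100,0,0,-27,0,0,0],[60,0,0,0,0,0,0],[0,0,0,0,0,0,0],[0,0,0,0,0,0,0],[0,0,0,0,0,0,0]]}}

```text
time_s: 4.17
tcp_pos: [0.5885, 0.2189, 0.2183]
ee_rot: [[-0.99, -0.138, 0.005], [-0.138, 0.99, 0.002], [-0.005, 0.002, -1.0]]
wrist_force: [0.2, -0.4, 0.2]
gripper_width: 0.783
gripper_force: 0.0
```

{"method": "drive_tool", "body": {"rows": [[0,0,0,0,0,0,0],[0,0,0,0,0,0,0],[0,0,0,0,0,0,0],[0,0,0,0,0,0,0],[0,0,0,0,0,0,0]]}}

```text
time_s: 4.58
tcp_pos: [0.5873, 0.2189, 0.2153]
ee_rot: [[-0.99, -0.138, 0.0], [-0.138, 0.99, 0.0], [-0.0, 0.0, -1.0]]
wrist_force: [0.9, -0.0, 0.0]
gripper_width: 0.402
gripper_force: 0.0
```

{"method": "drive_tool", "body": {"rows": [[0,0,0,0,0,0,0],[0,0,0,0,0,0,0],[0,0,0,0,0,0,0],[0,0,0,0,0,0,0],[0,0,0,0,0,0,0]]}}

```text
time_s: 5.0
tcp_pos: [0.5873, 0.2188, 0.2151]
ee_rot: [[-0.99, -0.138, -0.0], [-0.138, 0.99, -0.0], [0.0, -0.0, -1.0]]
wrist_force: [0.2, -0.5, 0.4]
gripper_width: 0.042
gripper_force: 0.0
```

{"method": "drive_tool", "body": {"rows": [[0,-1.4,10,0,0,0,0],[0,-2.8,20,0,0,0,0],[0,-2.8,20,0,0,0,0],[0,-2.1,15,0,0,0,0],[0,-0.7,5,0,0,0,0]]}}

```text
time_s: 5.42
tcp_pos: [0.5771, 0.2913, 0.2149]
ee_rot: [[-0.99, -0.141, 0.0], [-0.141, 0.99, 0.0], [-0.0, 0.0, -1.0]]
wrist_force: [-0.3, 0.3, 0.1]
gripper_width: 0.001
gripper_force: 0.0
```

{"method": "drive_tool", "body": {"rows": [[0,-0.7,5,0,0,0,0],[0,-0.4,3,0,0,0,0],[0,-0.4,3,0,0,0,0],[0,-0.3,2,0,0,0,0],[0,0,0,0,0,0,0]]}}

```text
time_s: 5.83
tcp_pos: [0.5758, 0.3017, 0.2152]
ee_rot: [[-0.99, -0.138, 0.0], [-0.138, 0.99, 0.0], [-0.0, -0.0, -1.0]]
wrist_force: [-0.5, -0.4, -0.4]
gripper_width: 0.002
gripper_force: 0.0
```

```bash
python3 - <<'E'
from h import *
c=capture("top");P=cloud(c);z=P[...,2]
a=wristcam();save(a,"w2")
save(c,"t2",(90,130,290,280),4)
m=(z>.206)&(z<.222)&(P[...,1]>.12)&(P[...,1]<.38)&(P[...,0]>.5)&(P[...,0]<.68)
print(cv2.minAreaRect((P[m][:,:2]*1000).astype(np.float32)))
for d in masks_of("hatch_grip",c)[:3]:print(d["p"],d["xy"])
E
```

```text
((587.1809692382812, 217.5105438232422), (58.229549407958984, 12.493239402770996), 8.497163772583008)
0.6 [167.9, 209.2]
0.45 [371.2, 230.9]
```

View pics/t2.png

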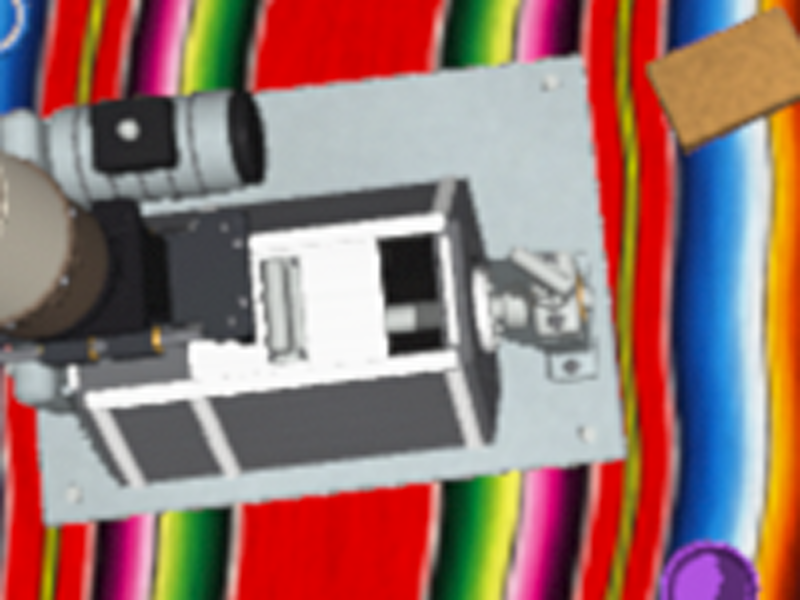

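View pics/w2.png

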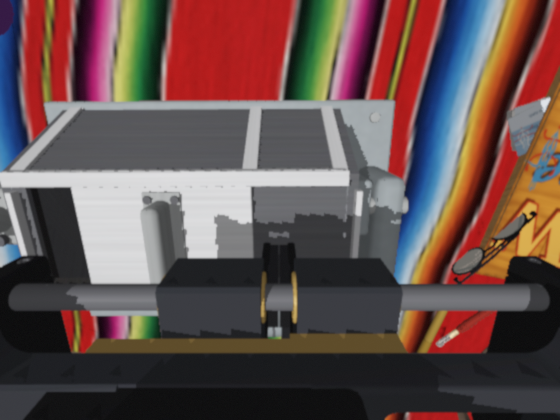

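```bash
python3 - <<'E'
from h import *
s=sense();c=capture("wrist");T=np.array(c["T_tool_cam"]);print(np.round(T,3))
z=c["z_map"];v,u=np.mgrid[0:420,0:560]
p=np.stack([(u-c["cx"])/c["fx"]*z,(v-c["cy"])/c["fy"]*z,z],-1)@T[:3,:3].T+T[:3,3]
for r in range(230,350,8): print(r,np.round(p[r,262],3),np.round(p[r,270],3),np.round(p[r,285],3))
c=capture("top");P=cloud(c)
m=(P[...,0]>.5)&(P[...,0]<.65)&(P[...,1]>.27)&(P[...,1]<.34)
print(s["tcp_pos"])
c=capture("scene");save(c,"s2",(120,180,300,330),4)
E
```

```text
[[ 0.001 -0.956 -0.292  0.082]
 [ 1.     0.     0.001  0.001]
 [-0.    -0.292  0.956 -0.176]
 [ 0.     0.     0.     1.   ]]
230 [ 0.004 -0.011  0.029] [ 0.004 -0.005  0.029] [0.004 0.006 0.03 ]
238 [-0.003 -0.011  0.03 ] [-0.003 -0.005  0.03 ] [-0.003  0.006  0.03 ]
246 [-0.009 -0.012  0.03 ] [ 0.011 -0.004 -0.017] [ 0.011  0.005 -0.017]
254 [ 0.012 -0.008 -0.03 ] [ 0.011 -0.004 -0.026] [ 0.011  0.005 -0.026]
262 [ 0.039 -0.004 -0.092] [ 0.011 -0.004 -0.036] [ 0.011  0.004 -0.036]
270 [ 0.038 -0.004 -0.096] [ 0.011 -0.003 -0.044] [ 0.011  0.004 -0.045]
278 [ 0.038 -0.004 -0.099] [ 0.011 -0.003 -0.052] [ 0.011  0.004 -0.052]
286 [ 0.036 -0.004 -0.101] [ 0.034 -0.002 -0.097] [ 0.034  0.003 -0.098]
294 [ 0.035 -0.004 -0.103] [ 0.033 -0.002 -0.1  ] [ 0.033  0.003 -0.1  ]
302 [ 0.033 -0.004 -0.104] [ 0.031 -0.002 -0.101] [ 0.031  0.003 -0.101]
310 [ 0.031 -0.004 -0.105] [ 0.027 -0.002 -0.1  ] [ 0.028  0.003 -0.1  ]
318 [ 0.029 -0.004 -0.105] [-0.004 -0.003 -0.062] [-0.003  0.004 -0.063]
326 [ 0.022 -0.004 -0.101] [-0.008 -0.003 -0.063] [-0.008  0.004 -0.063]
334 [ 0.02  -0.004 -0.101] [-0.168 -0.009  0.125] [-0.148  0.008  0.101]
342 [ 0.024 -0.004 -0.11 ] [ 0.025 -0.001 -0.111] [ 0.025  0.003 -0.11 ]
[0.57575844 0.30136434 0.21522667]
```

View pics/s2.png

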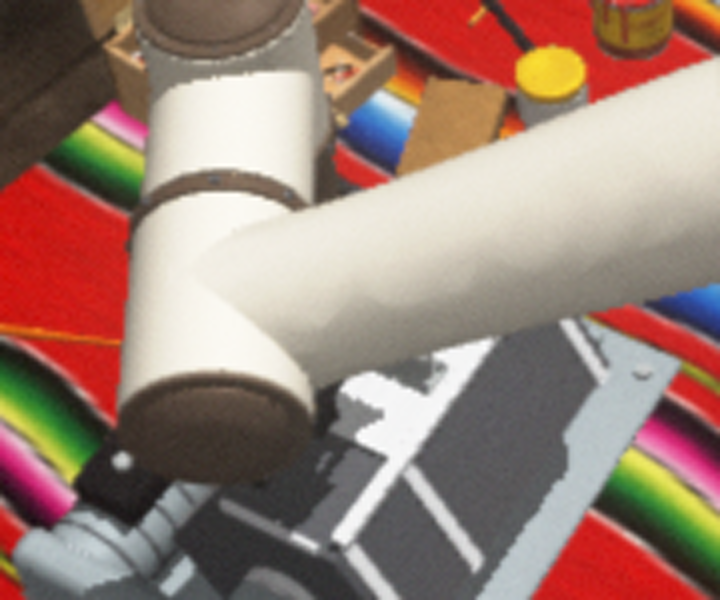

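The picture shows that the closed fingers missed the bar, and in the wrist depth the fingertips sit about 12 mm behind the reported TCP instead of 19 mm ahead. I'll check that by a gentle touch on the barrel flat.

{"method": "drive_tool", "body": {"rows": [[0,0,0,-3,0,0,0],[0,0,0,-3,0,0,0],[0,0,0,-3,0,0,0],[0,0,0,-2,0,0,0],[0,0,0,0,0,0,0]]}}

```text
time_s: 6.55
tcp_pos: [0.5753, 0.3016, 0.2032]
ee_rot: [[-0.99, -0.138, -0.001], [-0.138, 0.99, -0.001], [0.001, -0.001, -1.0]]
wrist_force: [-1.1, 0.9, -1.2]
gripper_width: 0.004
gripper_force: 0.0
```

{"method": "drive_tool", "body": {"rows": [[0,0,0,-2,0,0,0],[0,0,0,0,0,0,0],[0,0,0,0,0,0,0]]}}

```text
time_s: 6.8
tcp_pos: [0.5757, 0.3018, 0.2021]
ee_rot: [[-0.99, -0.138, -0.0], [-0.138, 0.99, -0.0], [0.0, -0.0, -1.0]]
wrist_force: [0.4, 0.0, -0.1]
gripper_width: 0.007
gripper_force: 0.0
```

{"method": "drive_tool", "body": {"rows": [[0,0,0,-3,0,0,0],[0,0,0,-3,0,0,0],[0,0,0,-2,0,0,0],[0,0,0,-2,0,0,0],[0,0,0,0,0,0,0]]}}

```text
time_s: 7.22
tcp_pos: [0.5754, 0.3016, 0.1914]
ee_rot: [[-0.99, -0.138, -0.001], [-0.138, 0.99, -0.001], [0.001, -0.001, -1.0]]
wrist_force: [-0.3, -1.2, -1.1]
gripper_width: 0.005
gripper_force: 0.0
```

{"method": "drive_tool", "body": {"rows": [[0,0,0,-3,0,0,0],[0,0,0,-3,0,0,0],[0,0,0,-2,0,0,0],[0,0,0,-2,0,0,0],[0,0,0,0,0,0,0]]}}

```text
time_s: 7.63
tcp_pos: [0.5754, 0.3017, 0.1815]
ee_rot: [[-0.99, -0.138, -0.001], [-0.138, 0.99, -0.001], [0.001, -0.0, -1.0]]
wrist_force: [-0.4, 0.1, 0.2]
gripper_width: 0.005
gripper_force: 0.0
```

{"method": "drive_tool", "body": {"rows": [[0,0,0,-2,0,0,0],[0,0,0,-2,0,0,0],[0,0,0,-1,0,0,0],[0,0,0,0,0,0,0]]}}

```text
time_s: 7.97
tcp_pos: [0.5755, 0.3017, 0.1768]
ee_rot: [[-0.99, -0.138, -0.001], [-0.138, 0.99, -0.0], [0.001, -0.0, -1.0]]
wrist_force: [0.6, 0.0, -0.4]
gripper_width: 0.008
gripper_force: 0.0
```

{"method": "drive_tool", "body": {"rows": [[0,0,0,-1.5,0,0,0],[0,0,0,-1.5,0,0,0],[0,0,0,0,0,0,0]]}}

```text
time_s: 8.22
tcp_pos: [0.5755, 0.3017, 0.1738]
ee_rot: [[-0.99, -0.138, -0.001], [-0.138, 0.99, -0.0], [0.001, -0.0, -1.0]]
wrist_force: [0.3, 0.4, -0.5]
gripper_width: 0.005
gripper_force: 0.0
```

{"method": "drive_tool", "body": {"rows": [[0,0,0,-1.5,0,0,0],[0,0,0,-1.5,0,0,0],[0,0,0,0,0,0,0]]}}

```text
time_s: 8.47
tcp_pos: [0.5758, 0.3019, 0.1721]
ee_rot: [[-0.99, -0.139, 0.001], [-0.139, 0.99, 0.0], [-0.001, -0.0, -1.0]]
wrist_force: [-1.9, 0.2, 3.3]
gripper_width: 0.006
gripper_force: 1.8
```

Contact comes at TCP z=0.172 on the 0.184 flat. So the fingertips are 12 mm behind the reported TCP, and the true grasp point is 31 mm behind it along the tool axis. I'll use that offset from here.

{"method": "drive_tool", "body": {"rows": [[50,0,0,20,0,0,0],[50,0,0,30,0,0,0],[50,3.8,-27.7,10,0,0,0],[50,3.8,-27.7,0,0,0,0],[50,3.8,-27.7,0,0,0,0]]}}

```text
time_s: 8.88
tcp_pos: [0.5874, 0.2185, 0.2322]
ee_rot: [[-0.99, -0.14, 0.002], [-0.14, 0.99, 0.001], [-0.002, 0.001, -1.0]]
wrist_force: [0.4, -0.0, -0.9]
gripper_width: 0.303
gripper_force: 0.0
```

{"method": "drive_tool", "body": {"rows": [[50,0,0,0,0,0,0],[50,0,0,-15,0,0,0],[50,0,0,-20,0,0,0],[50,0,0,-12,0,0,0],[50,0,0,-2,0,0,0]]}}

```text
time_s: 9.3
tcp_pos: [0.5855, 0.2182, 0.1789]
ee_rot: [[-0.99, -0.138, -0.005], [-0.138, 0.99, -0.002], [0.005, -0.002, -1.0]]
wrist_force: [-1.8, 0.2, -1.0]
gripper_width: 0.49
gripper_force: 0.0
```

{"method": "drive_tool", "body": {"rows": [[0,0,0,0,0,0,0],[0,0,0,0,0,0,0],[0,0,0,0,0,0,0],[0,0,0,0,0,0,0],[0,0,0,0,0,0,0]]}}

```text
time_s: 9.72
tcp_pos: [0.5874, 0.219, 0.183]
ee_rot: [[-0.99, -0.138, 0.001], [-0.138, 0.99, 0.001], [-0.002, 0.001, -1.0]]
wrist_force: [-0.3, 0.0, -0.0]
gripper_width: 0.205
gripper_force: 0.0
```

{"method": "drive_tool", "body": {"rows": [[0,0,0,0,0,0,0],[0,0,0,0,0,0,0]]}}

```text
time_s: 9.88
tcp_pos: [0.5874, 0.2193, 0.1829]
ee_rot: [[-0.99, -0.139, 0.001], [-0.139, 0.99, 0.001], [-0.001, 0.001, -1.0]]
wrist_force: [-1.2, 2.2, 1.8]
gripper_width: 0.137
gripper_force: 30.0
```

Gripped, with the opening at 12 mm. Sliding the hatch open.

{"method": "drive_tool", "body": {"rows": [[0,-1.4,10,0,0,0,0],[0,-2.8,20,0,0,0,0],[0,-2.8,20,0,0,0,0],[0,-2.1,15,0,0,0,0],[0,-0.7,5,0,0,0,0]]}}

```text
time_s: 10.3
tcp_pos: [0.577, 0.2905, 0.1829]
ee_rot: [[-0.99, -0.14, 0.001], [-0.14, 0.99, -0.0], [-0.001, -0.0, -1.0]]
wrist_force: [-0.9, -2.7, 5.3]
gripper_width: 0.134
gripper_force: 30.0
```

{"method": "drive_tool", "body": {"rows": [[0,-0.7,5,0,0,0,0],[0,-0.3,2,0,0,0,0],[0,-0.3,2,0,0,0,0],[0,-0.2,1.5,0,0,0,0],[0,0,0,0,0,0,0]]}}

```text
time_s: 10.72
tcp_pos: [0.5765, 0.2936, 0.1828]
ee_rot: [[-0.991, -0.137, -0.001], [-0.137, 0.991, -0.009], [0.002, -0.009, -1.0]]
wrist_force: [3.8, -14.5, 4.1]
gripper_width: 0.135
gripper_force: 30.1
```

{"method": "drive_tool", "body": {"rows": [[0,0.9,-6,0,0,0,0],[60,0,0,0,0,0,0],[60,0,0,0,0,0,0],[60,0,0,0,0,0,0],[60,0,0,10,0,0,0]]}}

```text
time_s: 11.13
tcp_pos: [0.5752, 0.293, 0.1894]
ee_rot: [[-0.99, -0.138, -0.005], [-0.138, 0.99, -0.002], [0.005, -0.002, -1.0]]
wrist_force: [-0.4, -0.6, -1.1]
gripper_width: 0.357
gripper_force: 0.0
```

{"method": "drive_tool", "body": {"rows": [[60,0,0,30,0,0,0],[60,0,0,35,0,0,0],[60,-11.4,-36,5,0,0,0.1],[60,-11.4,-36,0,0,0,0.1],[60,-11.4,-36,0,0,0,0.1]]}}

```text
time_s: 11.55
tcp_pos: [0.5423, 0.1852, 0.2633]
ee_rot: [[-0.902, -0.431, 0.002], [-0.431, 0.902, 0.001], [-0.002, 0.0, -1.0]]
wrist_force: [1.3, -0.7, -0.5]
gripper_width: 0.594
gripper_force: 0.0
```

{"method": "drive_tool", "body": {"rows": [[60,-11.4,-36,0,0,0,0.1],[60,-11.4,-36,0,0,0,0.1],[60,-11.4,-36,0,0,0,0.1],[60,-11.4,-36,0,0,0,0.1],[60,-11.4,-36,0,0,0,0.1]]}}

```text
time_s: 11.97
tcp_pos: [0.4848, 0.0041, 0.2629]
ee_rot: [[-0.586, -0.81, 0.001], [-0.81, 0.586, 0.0], [-0.001, -0.001, -1.0]]
wrist_force: [1.0, -0.2, -0.3]
gripper_width: 0.598
gripper_force: 0.0
```

{"method": "drive_tool", "body": {"rows": [[60,-11.4,-36,0,0,0,0.1],[60,-11.4,-36,0,0,0,0.1],[60,-11.4,-36,0,0,0,0.1],[60,-11.4,-36,0,0,0,0.12],[60,0,0,0,0,0,0.12]]}}

```text
time_s: 12.38
tcp_pos: [0.4393, -0.1394, 0.263]
ee_rot: [[-0.102, -0.995, 0.0], [-0.995, 0.102, -0.001], [0.001, -0.0, -1.0]]
wrist_force: [0.1, 0.3, -0.1]
gripper_width: 0.602
gripper_force: 0.0
```

```bash
cat >> h.py <<'E'
def survey():
    c=capture("top");P=cloud(c);z=P[...,2];v=c["z_map"]>0
    m=v&(P[...,1]<-.11)&(P[...,1]>-.44)&(P[...,0]>.34)&(P[...,0]<.67)&(z>.02)&(z<.3)
    n,lab,st,ce=cv2.connectedComponentsWithStats(m.astype(np.uint8))
    for i in range(1,n):
        if st[i,4]>40:
            k=lab==i;r=cv2.minAreaRect((P[k][:,:2]*1000).astype(np.float32))
            print(st[i,4],np.round(ce[i]),np.round(r[0],1),np.round(r[1],1),round(r[2],1),"zmax",round(z[k].max(),3))
    return c,P
E
python3 - <<'E'
from h import *
s=sense();print(np.round(s["tcp_pos"],4),np.round(s["joints"],1),np.round(s["ee_rot"],3).tolist())
c,P=survey();z=P[...,2]
m=(z>.206)&(z<.222)&(P[...,1]>.12)&(P[...,1]<.38)&(P[...,0]>.5)&(P[...,0]<.68)
print(cv2.minAreaRect((P[m][:,:2]*1000).astype(np.float32)))
E
```

```text
[ 0.4393 -0.1394  0.263 ] [  2.7   3.6 -16.2   0.  -70.2  -8.6] [[-0.102, -0.995, 0.0], [-0.995, 0.102, -0.001], [0.001, -0.0, -1.0]]
432 [316. 213.] [ 601.7 -187.6] [65.9 64.4] 1.1 zmax 0.085
214 [372. 231.] [ 558.9 -349.3] [99.2 19.5] 60.9 zmax 0.042
220 [375. 271.] [ 446.8 -355.9] [99.  18.7] 80.6 zmax 0.043
56 [334. 281.] [ 417.1 -239.7] [13.9 33.6] 1.9 zmax 0.044
((577.1732788085938, 287.8084716796875), (59.00389862060547, 14.401357650756836), 10.466695785522461)
```

{"method": "drive_tool", "body": {"rows": [[60,-11,-34,-20,0,0,0.065],[60,-11,-34.5,-30,0,0,0.065],[60,0,0,-40,0,0,0],[60,0,0,-40,0,0,0],[60,0,0,-40,0,0,0]]}}

```text
time_s: 12.85
tcp_pos: [0.421, -0.2003, 0.095]
ee_rot: [[0.025, -1.0, 0.003], [-1.0, -0.025, -0.0], [0.0, -0.003, -1.0]]
wrist_force: [0.8, -0.6, -0.9]
gripper_width: 0.6
gripper_force: 0.0
```

{"method": "drive_tool", "body": {"rows": [[60,0,0,-40,0,0,0],[60,0,0,-30,0,0,0],[60,0,0,-15,0,0,0],[60,0,0,-5,0,0,0],[60,0,0,0,0,0,0]]}}

```text
time_s: 13.27
tcp_pos: [0.4203, -0.1997, 0.0047]
ee_rot: [[0.028, -1.0, -0.002], [-1.0, -0.028, 0.0], [-0.0, 0.002, -1.0]]
wrist_force: [0.4, 0.7, -0.7]
gripper_width: 0.602
gripper_force: 0.0
```

{"method": "drive_tool", "body": {"rows": [[0,0,0,0,0,0,0],[0,0,0,0,0,0,0],[0,0,0,0,0,0,0],[0,0,0,0,0,0,0],[0,0,0,0,0,0,0]]}}

```text
time_s: 13.68
tcp_pos: [0.4208, -0.2004, 0.0064]
ee_rot: [[0.028, -1.0, 0.002], [-1.0, -0.028, -0.0], [0.0, -0.002, -1.0]]
wrist_force: [0.3, -0.6, -0.3]
gripper_width: 0.308
gripper_force: 0.0
```

{"method": "drive_tool", "body": {"rows": [[0,0,0,0,0,0,0],[0,0,0,0,0,0,0]]}}

```text
time_s: 13.85
tcp_pos: [0.42, -0.2003, 0.006]
ee_rot: [[0.028, -1.0, -0.0], [-1.0, -0.028, -0.0], [0.0, 0.0, -1.0]]
wrist_force: [-2.1, 0.8, 3.7]
gripper_width: 0.207
gripper_force: 30.0
```

{"method": "drive_tool", "body": {"rows": [[0,0,0,20,0,0,0],[0,0,0,40,0,0,0],[0,0,0,40,0,0,0],[0,0,0,40,0,0,0],[0,0,0,40,0,0,0]]}}

```text
time_s: 14.27
tcp_pos: [0.4195, -0.2002, 0.1873]
ee_rot: [[0.027, -1.0, -0.0], [-1.0, -0.027, 0.0], [-0.0, 0.0, -1.0]]
wrist_force: [1.1, 0.4, -2.3]
gripper_width: 0.211
gripper_force: 30.0
```

```bash
python3 - <<'E'
from h import *
s=sense();print(np.round(s["tcp_pos"],4),s["gripper_width"])
c,P=survey();z=P[...,2];save(c,"t3",(100,130,420,330),2.5)
A=np.deg2rad(8.2);ex=np.array([np.cos(A),np.sin(A)]);ey=np.array([-ex[1],ex[0]])
q=(P[...,:2]-[.586,.230]);X=q@ex;Y=q@ey
# pixel-based: project plane z=.184 grid & check depth
g=[]
for yy in np.arange(-.13,.03,.002):
  for xx in np.arange(-.06,.06,.002):
    w=np.array([*(np.array([.586,.23])+xx*ex+yy*ey),.184]);p=c["R"]@w+c["t"];u=int(round(c["fx"]*p[0]/p[2]+c["cx"]));v=int(round(c["fy"]*p[1]/p[2]+c["cy"]))
    if z[v,u]<.172: g.append((xx,yy))
g=np.array(g);print("hole",np.percentile(g,[1,5,50,95,99],axis=0).round(3).tolist())
E
```

```text
[ 0.4195 -0.2002  0.1873] 0.21079070544828496
449 [316. 213.] [ 600.1 -187.5] [68.1 63.8] 1.4 zmax 0.081
210 [372. 231.] [ 558.1 -348.7] [99.4 18.8] 59.1 zmax 0.045
168 [378. 272.] [ 445.7 -366.4] [77.7 19.1] 82.5 zmax 0.042
57 [316. 301.] [ 365.6 -174.4] [29.3 11.6] 9.7 zmax 0.298
hole [[-0.06, -0.13], [-0.058, -0.11], [0.0, -0.056], [0.056, -0.004], [0.058, 0.022]]
```

View pics/t3.png

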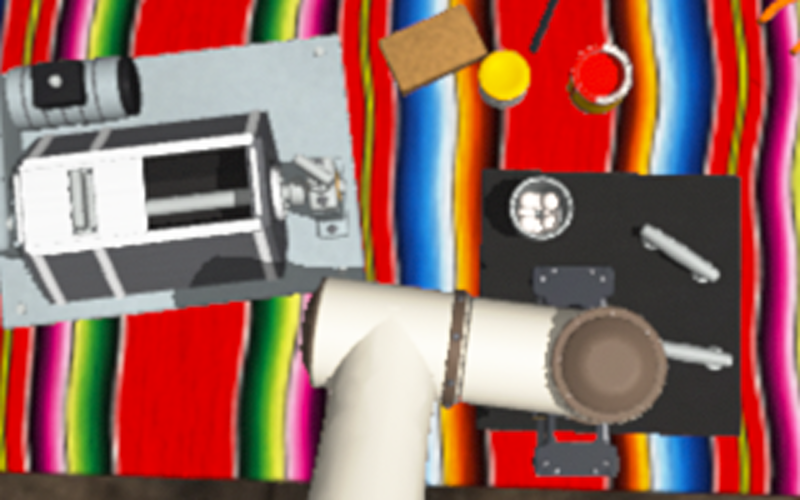

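The picture shows the hatch fully open, with the port at crop (145–255, 150–225). The pull is in the gripper and is going to the port.

{"method": "drive_tool", "body": {"rows": [[0,0,0,40,0,0,0],[0,0,0,35,0,0,0],[0,15,34,0,0,0,0.01],[0,15,34,0,0,0,0.01],[0,15,34,0,0,0,0.01]]}}

```text
time_s: 14.73
tcp_pos: [0.4653, -0.0974, 0.2609]
ee_rot: [[0.056, -0.998, 0.002], [-0.998, -0.056, 0.001], [-0.001, -0.002, -1.0]]
wrist_force: [1.1, 0.6, -0.7]
gripper_width: 0.203
gripper_force: 30.0
```

{"method": "drive_tool", "body": {"rows": [[0,15,34,0,0,0,0.01],[0,15,34,0,0,0,0.01],[0,15,34,0,0,0,0.01],[0,15,34,0,0,0,0.01],[0,15,34,0,0,0,0.01]]}}

```text
time_s: 15.15
tcp_pos: [0.5403, 0.0735, 0.2599]
ee_rot: [[0.108, -0.994, -0.001], [-0.994, -0.108, 0.0], [-0.0, 0.001, -1.0]]
wrist_force: [0.0, -0.2, -0.5]
gripper_width: 0.21
gripper_force: 30.0
```

{"method": "drive_tool", "body": {"rows": [[0,15,34,0,0,0,0.01],[0,15,34,0,0,0,0.01],[0,15,34,0,0,0,0.01],[0,7,12,0,0,0,0],[0,0,0,0,0,0,0]]}}

```text
time_s: 15.57
tcp_pos: [0.593, 0.1889, 0.2581]
ee_rot: [[0.14, -0.99, -0.002], [-0.99, -0.14, -0.0], [0.0, 0.002, -1.0]]
wrist_force: [0.1, -0.1, -0.4]
gripper_width: 0.205
gripper_force: 30.0
```

```bash
python3 - <<'E'
from h import *
s=sense();print(np.round(s["tcp_pos"],4),s["gripper_width"],np.round(s["joints"],1),np.round(s["ee_rot"],3).tolist())
c=wristcam();save(c,"w4")
E
```

```text
[0.593  0.1889 0.2581] 0.20535866770067865 [ 32.5  20.3   4.7  -0.  -74.5 -24.5] [[0.14, -0.99, -0.002], [-0.99, -0.14, -0.0], [0.0, 0.002, -1.0]]
```

View pics/w4.png

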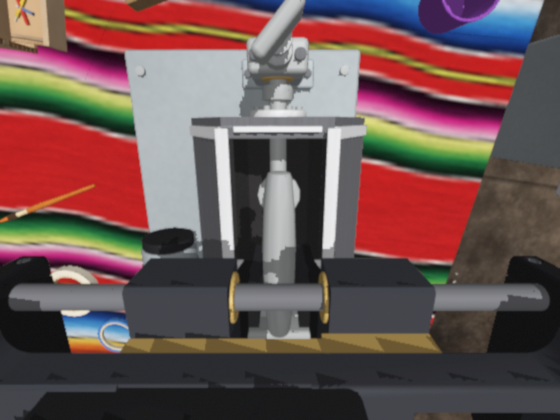

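The pull at (280,170–330) is centred between the rails and aligned with the port. Lowering and releasing.

{"method": "drive_tool", "body": {"rows": [[0,-1,-2,-30,0,0,0],[0,0,0,-30,0,0,0],[0,0,0,-20,0,0,0],[0,0,0,-15,0,0,0],[0,0,0,-8,0,0,0]]}}

```text
time_s: 16.03
tcp_pos: [0.5893, 0.1817, 0.155]
ee_rot: [[0.136, -0.991, -0.004], [-0.991, -0.136, -0.002], [0.001, 0.005, -1.0]]
wrist_force: [0.2, 0.0, -0.9]
gripper_width: 0.209
gripper_force: 30.0
```

{"method": "drive_tool", "body": {"rows": [[45,0,0,0,0,0,0],[45,0,0,0,0,0,0],[45,0,0,0,0,0,0],[45,0,0,0,0,0,0],[45,0,0,0,0,0,0]]}}

```text
time_s: 16.45
tcp_pos: [0.5919, 0.1839, 0.1591]
ee_rot: [[0.137, -0.991, 0.002], [-0.991, -0.137, 0.001], [-0.001, -0.003, -1.0]]
wrist_force: [-0.2, 0.4, 0.0]
gripper_width: 0.43
gripper_force: 0.0
```

{"method": "drive_tool", "body": {"rows": [[45,0,0,30,0,0,0],[45,0,0,40,0,0,0],[45,0,0,34,0,0,0],[60,-1,-40,0,0,0,-0.055],[60,-1,-40,0,0,0,-0.055]]}}

```text
time_s: 16.87
tcp_pos: [0.5906, 0.1049, 0.2653]
ee_rot: [[0.029, -1.0, 0.007], [-1.0, -0.029, 0.003], [-0.003, -0.007, -1.0]]
wrist_force: [0.1, -1.3, -1.3]
gripper_width: 0.53
gripper_force: 0.0
```

{"method": "drive_tool", "body": {"rows": [[60,-2,-40,0,0,0,-0.055],[60,-2,-40,0,0,0,-0.055],[60,-3,-40,0,0,0,-0.055],[60,-3,-40,0,0,0,-0.055],[60,-3,-40,0,0,0,-0.055]]}}

```text
time_s: 17.28
tcp_pos: [0.5759, -0.0981, 0.2627]
ee_rot: [[-0.247, -0.969, 0.002], [-0.969, 0.247, 0.0], [-0.001, -0.002, -1.0]]
wrist_force: [0.8, 0.6, -0.1]
gripper_width: 0.599
gripper_force: 0.0
```

```bash
python3 - <<'E'
from h import *
s=sense();print(np.round(s["tcp_pos"],4),s["gripper_width"],np.round(s["joints"],1),np.round(s["ee_rot"],3).tolist())
survey()
E
```

```text
[ 0.5759 -0.0981  0.2627] 0.5986837756299367 [  6.2  16.2  -0.6   0.  -73.1 -20.5] [[-0.247, -0.969, 0.002], [-0.969, 0.247, 0.0], [-0.001, -0.002, -1.0]]
452 [316. 213.] [ 600.1 -187.7] [68.  64.2] 2.8 zmax 0.084
209 [372. 231.] [ 558.7 -349.4] [100.3  18.9] 58.3 zmax 0.049
218 [375. 271.] [ 446.8 -355.4] [98.4 19.3] 84.1 zmax 0.041
```

{"method": "drive_tool", "body": {"rows": [[60,-2.4,-36,0,0,0,-0.043],[60,-2.4,-36,0,0,0,-0.043],[60,-2.4,-36,0,0,0,-0.043],[60,-2.4,-36,0,0,0,-0.043],[60,-2.4,-36,0,0,0,-0.043]]}}

```text
time_s: 17.75
tcp_pos: [0.5641, -0.2779, 0.2626]
ee_rot: [[-0.447, -0.894, 0.002], [-0.894, 0.447, -0.0], [-0.0, -0.002, -1.0]]
wrist_force: [0.4, -0.4, 0.3]
gripper_width: 0.6
gripper_force: 0.0
```

{"method": "drive_tool", "body": {"rows": [[60,-2.4,-36,-20,0,0,-0.043],[60,-2.4,-36,-40,0,0,-0.043],[60,0,0,-40,0,0,0],[60,0,0,-40,0,0,0],[60,0,0,0,0,0,0]]}}

```text
time_s: 18.17
tcp_pos: [0.5544, -0.3382, 0.1218]
ee_rot: [[-0.524, -0.852, -0.015], [-0.852, 0.524, 0.008], [0.001, 0.017, -1.0]]
wrist_force: [-0.7, 1.2, -2.2]
gripper_width: 0.602
gripper_force: 0.0
```

```bash
python3 - <<'E'
from h import *
s=sense();print(np.round(s["tcp_pos"],4),s["gripper_width"],np.round(s["joints"],1),np.round(s["ee_rot"],3).tolist())
survey()
E
```

```text
[ 0.5544 -0.3382  0.1218] 0.6019036821158165 [-17.2  28.8  -1.8  -0.2 -60.4 -14.3] [[-0.524, -0.852, -0.015], [-0.852, 0.524, 0.008], [0.001, 0.017, -1.0]]
1000 [371. 242.] [ 522.4 -319.1] [ 85.8 111.2] 58.8 zmax 0.257
218 [375. 271.] [ 446.6 -355.1] [98.5 18.5] 81.5 zmax 0.045
```

{"method": "drive_tool", "body": {"rows": [[60,0,0,0,0,0,0],[60,0,0,0,0,0,0]]}}

```text
time_s: 18.38
tcp_pos: [0.5623, -0.3409, 0.1345]
ee_rot: [[-0.52, -0.854, 0.006], [-0.854, 0.52, -0.003], [-0.0, -0.007, -1.0]]
wrist_force: [0.7, -0.1, 0.1]
gripper_width: 0.601
gripper_force: 0.0
```

{"method": "drive_tool", "body": {"rows": [[60,-2,-8,-30,0,0,0],[60,0,0,-35,0,0,0],[60,0,0,-30,0,0,0],[60,0,0,-20,0,0,0],[60,0,0,-10,0,0,0]]}}

```text
time_s: 18.8
tcp_pos: [0.5586, -0.3478, 0.0057]
ee_rot: [[-0.521, -0.854, 0.001], [-0.854, 0.521, -0.0], [-0.0, -0.001, -1.0]]
wrist_force: [-1.3, 0.7, 0.2]
gripper_width: 0.604
gripper_force: 0.0
```

{"method": "drive_tool", "body": {"rows": [[60,0,0,-3,0,0,0],[40,0,0,0,0,0,0]]}}

```text
time_s: 18.97
tcp_pos: [0.5595, -0.3485, 0.0044]
ee_rot: [[-0.52, -0.854, 0.003], [-0.854, 0.52, -0.001], [-0.0, -0.003, -1.0]]
wrist_force: [-0.3, -0.0, 0.2]
gripper_width: 0.574
gripper_force: 0.0
```

{"method": "drive_tool", "body": {"rows": [[0,0,0,0,0,0,0],[0,0,0,0,0,0,0],[0,0,0,0,0,0,0],[0,0,0,0,0,0,0],[0,0,0,0,0,0,0]]}}

```text
time_s: 19.38
tcp_pos: [0.5583, -0.3483, 0.0034]
ee_rot: [[-0.521, -0.853, 0.001], [-0.853, 0.521, -0.0], [-0.0, -0.001, -1.0]]
wrist_force: [0.3, -0.6, 0.6]
gripper_width: 0.23
gripper_force: 0.9
```

{"method": "drive_tool", "body": {"rows": [[0,0,0,0,0,0,0],[0,0,0,0,0,0,0]]}}

```text
time_s: 19.55
tcp_pos: [0.5583, -0.3483, 0.0034]
ee_rot: [[-0.521, -0.853, 0.001], [-0.853, 0.521, -0.0], [-0.0, -0.001, -1.0]]
wrist_force: [-0.5, -0.2, 3.0]
gripper_width: 0.21
gripper_force: 30.0
```

{"method": "drive_tool", "body": {"rows": [[0,0,0,25,0,0,0],[0,0,0,40,0,0,0],[0,0,0,40,0,0,0],[0,0,0,40,0,0,0],[0,0,0,40,0,0,0]]}}

```text
time_s: 19.97
tcp_pos: [0.5573, -0.3479, 0.1889]
ee_rot: [[-0.521, -0.853, -0.001], [-0.853, 0.521, 0.001], [-0.0, 0.001, -1.0]]
wrist_force: [1.7, 0.2, -1.5]
gripper_width: 0.209
gripper_force: 30.0
```

{"method": "drive_tool", "body": {"rows": [[0,0,0,40,0,0,0],[0,0,0,36,0,0,0],[0,2.4,36,0,0,0,0.05],[0,2.4,36,0,0,0,0.05],[0,2.4,36,0,0,0,0.05]]}}

```text
time_s: 20.38
tcp_pos: [0.5647, -0.2392, 0.2635]
ee_rot: [[-0.387, -0.922, 0.0], [-0.922, 0.387, 0.001], [-0.001, 0.0, -1.0]]
wrist_force: [-0.1, 0.4, -0.5]
gripper_width: 0.21
gripper_force: 30.0
```

{"method": "drive_tool", "body": {"rows": [[0,2.4,36,0,0,0,0.05],[0,2.4,36,0,0,0,0.05],[0,2.4,36,0,0,0,0.05],[0,2.4,36,0,0,0,0.05],[0,2.4,36,0,0,0,0.05]]}}

```text
time_s: 20.8
tcp_pos: [0.5765, -0.0584, 0.2631]
ee_rot: [[-0.145, -0.989, -0.001], [-0.989, 0.145, 0.0], [-0.0, 0.001, -1.0]]
wrist_force: [0.8, 0.5, -0.4]
gripper_width: 0.208
gripper_force: 30.0
```

{"method": "drive_tool", "body": {"rows": [[0,2.4,36,0,0,0,0.05],[0,2.4,36,0,0,0,0.05],[0,2.4,36,0,0,0,0.05],[0,2.4,36,0,0,0,0.05],[0,2.4,36,0,0,0,0.05]]}}

```text
time_s: 21.22
tcp_pos: [0.5885, 0.1216, 0.2631]
ee_rot: [[0.104, -0.995, -0.001], [-0.995, -0.104, -0.0], [-0.0, 0.001, -1.0]]
wrist_force: [0.0, -0.6, -1.1]
gripper_width: 0.208
gripper_force: 30.0
```

{"method": "drive_tool", "body": {"rows": [[0,2.4,30,0,0,0,0.04],[0,0,0,0,0,0,0],[0,0,0,0,0,0,0]]}}

```text
time_s: 21.47
tcp_pos: [0.591, 0.1514, 0.2624]
ee_rot: [[0.144, -0.99, -0.002], [-0.99, -0.144, -0.001], [0.0, 0.002, -1.0]]
wrist_force: [0.6, -1.0, -1.3]
gripper_width: 0.214
gripper_force: 30.0
```

{"method": "drive_tool", "body": {"rows": [[0,1.5,28,0,0,0,0],[0,0,0,-30,0,0,0],[0,0,0,-35,0,0,0],[0,0,0,-26,0,0,0],[0,0,0,-15,0,0,0]]}}

```text
time_s: 21.88
tcp_pos: [0.5907, 0.1757, 0.1535]
ee_rot: [[0.139, -0.99, -0.007], [-0.99, -0.139, -0.002], [0.001, 0.007, -1.0]]
wrist_force: [-0.5, 0.5, -0.5]
gripper_width: 0.208
gripper_force: 30.0
```

{"method": "drive_tool", "body": {"rows": [[0,0,0,0,0,0,0],[45,0,0,0,0,0,0],[45,0,0,0,0,0,0],[45,0,0,0,0,0,0],[45,0,0,0,0,0,0]]}}

```text
time_s: 22.3
tcp_pos: [0.5941, 0.178, 0.1597]
ee_rot: [[0.141, -0.99, 0.003], [-0.99, -0.141, 0.002], [-0.001, -0.004, -1.0]]
wrist_force: [0.8, -0.3, 0.5]
gripper_width: 0.408
gripper_force: 0.0
```

{"method": "drive_tool", "body": {"rows": [[45,0,0,0,0,0,0],[45,0,0,30,0,0,0],[45,0,0,40,0,0,0],[45,0,0,36,0,0,0],[60,-10.4,-38,0,0,0,-0.018]]}}

```text
time_s: 22.72
tcp_pos: [0.5885, 0.1445, 0.2726]
ee_rot: [[0.129, -0.991, 0.018], [-0.992, -0.129, 0.006], [-0.003, -0.019, -1.0]]
wrist_force: [1.5, -1.0, 0.9]
gripper_width: 0.476
gripper_force: 0.0
```

{"method": "drive_tool", "body": {"rows": [[60,-10.4,-38,0,0,0,-0.018],[60,-10.4,-38,0,0,0,-0.018],[60,-10.4,-38,0,0,0,-0.018],[60,-10.4,-38,0,0,0,-0.018],[60,-10.4,-38,0,0,0,-0.018]]}}

```text
time_s: 23.13
tcp_pos: [0.5299, -0.0517, 0.2646]
ee_rot: [[0.034, -0.999, 0.002], [-0.999, -0.034, 0.0], [-0.0, -0.002, -1.0]]
wrist_force: [0.4, -0.7, -0.7]
gripper_width: 0.593
gripper_force: 0.0
```

{"method": "drive_tool", "body": {"rows": [[60,-10.4,-38,0,0,0,-0.018],[60,-10.4,-38,0,0,0,-0.018],[60,-10.4,-38,0,0,0,-0.018],[60,0,0,0,0,0,0],[60,0,0,0,0,0,0]]}}

```text
time_s: 23.55
tcp_pos: [0.4989, -0.166, 0.2644]
ee_rot: [[-0.024, -1.0, 0.001], [-1.0, 0.024, -0.0], [0.0, -0.001, -1.0]]
wrist_force: [-0.5, -0.2, 0.2]
gripper_width: 0.599
gripper_force: 0.0
```

```bash
python3 - <<'E'
from h import *
s=sense();print(np.round(s["tcp_pos"],4),s["gripper_width"],np.round(s["joints"],1),np.round(s["ee_rot"],3).tolist())
survey()
E
```

```text
[ 0.4989 -0.166   0.2644] 0.5985462887470755 [ -0.7  10.2  -8.2   0.  -71.5  -0.7] [[-0.024, -1.0, 0.001], [-1.0, 0.024, -0.0], [0.0, -0.001, -1.0]]
217 [375. 271.] [ 446.9 -356.3] [98.3 18.8] 83.8 zmax 0.042
```

{"method": "drive_tool", "body": {"rows": [[60,-10.4,-38,0,0,0,-0.018],[60,-10.4,-38,0,0,0,-0.018],[60,-10.4,-38,0,0,0,-0.018],[60,-10.4,-38,0,0,0,-0.018],[60,-10.4,-38,0,0,0,-0.018]]}}

```text
time_s: 24.02
tcp_pos: [0.4481, -0.3544, 0.2641]
ee_rot: [[-0.108, -0.994, 0.001], [-0.994, 0.108, -0.0], [0.0, -0.001, -1.0]]
wrist_force: [1.1, 0.0, 0.3]
gripper_width: 0.603
gripper_force: 0.0
```

{"method": "drive_tool", "body": {"rows": [[60,0,0,-30,0,0,0],[60,0,0,-35,0,0,0],[60,0,0,-35,0,0,0],[60,0,0,-30,0,0,0],[60,0,0,0,0,0,0]]}}

```text
time_s: 24.43
tcp_pos: [0.4444, -0.3507, 0.1273]
ee_rot: [[-0.11, -0.994, -0.011], [-0.994, 0.109, 0.007], [-0.006, 0.012, -1.0]]
wrist_force: [-0.9, 0.9, 0.0]
gripper_width: 0.605
gripper_force: 0.0
```

```bash
python3 - <<'E'
from h import *
s=sense();print(np.round(s["tcp_pos"],4),s["gripper_width"],np.round(s["ee_rot"],3).tolist())
survey()
E
```

```text
[ 0.4444 -0.3507  0.1273] 0.6046866274062754 [[-0.11, -0.994, -0.011], [-0.994, 0.109, 0.007], [-0.006, 0.012, -1.0]]
157 [311. 209.] [ 612.3 -173. ] [30.2 65.7] 51.7 zmax 0.085
170 [399. 234.] [ 535.  -366.1] [74.9 21.2] 70.0 zmax 0.257
1000 [384. 292.] [ 405.  -346.7] [ 79.7 115.2] 89.5 zmax 0.26
```

{"method": "drive_tool", "body": {"rows": [[60,0,0,-30,0,0,0],[60,0,0,-35,0,0,0],[60,0,0,-30,0,0,0],[60,0,0,-20,0,0,0],[60,0,0,-10,0,0,0]]}}

```text
time_s: 24.9
tcp_pos: [0.4487, -0.3537, 0.0084]
ee_rot: [[-0.108, -0.994, -0.0], [-0.994, 0.108, -0.0], [0.0, 0.0, -1.0]]
wrist_force: [0.2, 0.9, 0.8]
gripper_width: 0.597
gripper_force: 0.0
```

{"method": "drive_tool", "body": {"rows": [[60,0,0,-4,0,0,0],[40,0,0,0,0,0,0]]}}

```text
time_s: 25.07
tcp_pos: [0.4491, -0.3544, 0.0058]
ee_rot: [[-0.109, -0.994, 0.002], [-0.994, 0.109, -0.001], [0.001, -0.002, -1.0]]
wrist_force: [0.1, 0.3, -0.2]
gripper_width: 0.571
gripper_force: 0.0
```

{"method": "drive_tool", "body": {"rows": [[0,0,0,0,0,0,0],[0,0,0,0,0,0,0],[0,0,0,0,0,0,0],[0,0,0,0,0,0,0],[0,0,0,0,0,0,0]]}}

```text
time_s: 25.48
tcp_pos: [0.4478, -0.3544, 0.0053]
ee_rot: [[-0.11, -0.994, 0.001], [-0.994, 0.11, -0.001], [0.0, -0.001, -1.0]]
wrist_force: [0.7, -0.0, 0.3]
gripper_width: 0.228
gripper_force: 0.0
```

{"method": "drive_tool", "body": {"rows": [[0,0,0,0,0,0,0],[0,0,0,0,0,0,0]]}}

```text
time_s: 25.65
tcp_pos: [0.4478, -0.3544, 0.0053]
ee_rot: [[-0.11, -0.994, 0.001], [-0.994, 0.11, -0.001], [0.0, -0.001, -1.0]]
wrist_force: [-0.3, 0.6, 4.3]
gripper_width: 0.209
gripper_force: 30.0
```

{"method": "drive_tool", "body": {"rows": [[0,0,0,25,0,0,0],[0,0,0,40,0,0,0],[0,0,0,40,0,0,0],[0,0,0,40,0,0,0],[0,0,0,40,0,0,0]]}}

```text
time_s: 26.07
tcp_pos: [0.4467, -0.3538, 0.191]
ee_rot: [[-0.11, -0.994, -0.001], [-0.994, 0.11, 0.001], [-0.001, 0.001, -1.0]]
wrist_force: [0.7, 0.6, -1.3]
gripper_width: 0.207
gripper_force: 30.0
```

{"method": "drive_tool", "body": {"rows": [[0,0,0,40,0,0,0],[0,0,0,33,0,0,0],[0,9.6,35.6,0,0,0,0.017],[0,9.6,35.6,0,0,0,0.017],[0,9.6,35.6,0,0,0,0.017]]}}

```text
time_s: 26.48
tcp_pos: [0.4759, -0.2463, 0.2626]
ee_rot: [[-0.061, -0.998, 0.0], [-0.998, 0.061, 0.001], [-0.001, -0.0, -1.0]]
wrist_force: [1.4, 0.7, -1.8]
gripper_width: 0.21
gripper_force: 30.0
```

{"method": "drive_tool", "body": {"rows": [[0,9.6,35.6,0,0,0,0.017],[0,9.6,35.6,0,0,0,0.017],[0,9.6,35.6,0,0,0,0.017],[0,9.6,35.6,0,0,0,0.017],[0,9.6,35.6,0,0,0,0.017]]}}

```text
time_s: 26.9
tcp_pos: [0.5239, -0.0675, 0.2621]
ee_rot: [[0.026, -1.0, -0.001], [-1.0, -0.026, 0.0], [-0.0, 0.001, -1.0]]
wrist_force: [0.6, -0.4, -2.1]
gripper_width: 0.205
gripper_force: 30.0
```

{"method": "drive_tool", "body": {"rows": [[0,9.6,35.6,0,0,0,0.017],[0,9.6,35.6,0,0,0,0.017],[0,9.6,35.6,0,0,0,0.017],[0,9.6,35.6,0,0,0,0.017],[0,9.6,35.6,0,0,0,0.017]]}}

```text
time_s: 27.32
tcp_pos: [0.5719, 0.1104, 0.262]
ee_rot: [[0.111, -0.994, -0.001], [-0.994, -0.111, -0.0], [-0.0, 0.001, -1.0]]
wrist_force: [0.2, -0.1, -0.8]
gripper_width: 0.207
gripper_force: 30.0
```

{"method": "drive_tool", "body": {"rows": [[0,9.6,35.6,0,0,0,0.017],[0,9.6,35.6,0,0,0,0.017],[0,0,0,0,0,0,0],[0,0,0,0,0,0,0]]}}

```text
time_s: 27.65
tcp_pos: [0.5911, 0.1817, 0.2608]
ee_rot: [[0.147, -0.989, -0.003], [-0.989, -0.147, -0.001], [0.001, 0.003, -1.0]]
wrist_force: [0.5, -0.8, -1.9]
gripper_width: 0.205
gripper_force: 30.0
```

{"method": "drive_tool", "body": {"rows": [[0,1.5,-1,0,0,0,0],[0,0,0,-30,0,0,0],[0,0,0,-35,0,0,0],[0,0,0,-25,0,0,0],[0,0,0,-12,0,0,0]]}}

```text
time_s: 28.07
tcp_pos: [0.5904, 0.1762, 0.1566]
ee_rot: [[0.141, -0.99, -0.007], [-0.99, -0.141, -0.002], [0.001, 0.007, -1.0]]
wrist_force: [-0.7, 0.5, -1.8]
gripper_width: 0.208
gripper_force: 30.0
```

{"method": "drive_tool", "body": {"rows": [[0,0,0,0,0,0,0],[45,0,0,0,0,0,0],[45,0,0,0,0,0,0],[45,0,0,0,0,0,0],[45,0,0,0,0,0,0]]}}

```text
time_s: 28.48
tcp_pos: [0.5939, 0.179, 0.1626]
ee_rot: [[0.144, -0.99, 0.003], [-0.99, -0.144, 0.002], [-0.001, -0.003, -1.0]]
wrist_force: [-0.2, 0.0, 0.3]
gripper_width: 0.407
gripper_force: 0.0
```

{"method": "drive_tool", "body": {"rows": [[45,0,0,0,0,0,0],[45,0,0,30,0,0,0],[45,0,0,40,0,0,0],[45,0,0,40,0,0,0],[100,0.5,-34.6,0,0,0,0]]}}

```text
time_s: 28.9
tcp_pos: [0.5981, 0.1486, 0.2807]
ee_rot: [[0.151, -0.988, 0.018], [-0.989, -0.151, 0.006], [-0.003, -0.019, -1.0]]
wrist_force: [1.8, 0.2, 1.5]
gripper_width: 0.478
gripper_force: 0.0
```

{"method": "drive_tool", "body": {"rows": [[100,0.5,-34.6,0,0,0,0],[100,0.5,-34.6,0,0,0,0],[100,0.5,-34.6,0,0,0,0],[100,0.5,-34.6,0,0,0,0],[100,0.5,-34.6,0,0,0,0]]}}

```text
time_s: 29.32
tcp_pos: [0.5958, -0.0302, 0.2715]
ee_rot: [[0.145, -0.989, 0.002], [-0.989, -0.145, 0.0], [-0.0, -0.002, -1.0]]
wrist_force: [0.5, -0.7, 0.3]
gripper_width: 0.82
gripper_force: 0.0
```

{"method": "drive_tool", "body": {"rows": [[100,0,0,0,0.1,0.014,0],[100,0,0,0,0.1,0.014,0],[100,0,0,0,0.1,0.014,0],[100,0,0,0,0.1,0.014,0],[100,0,0,0,0,0,0]]}}

```text
time_s: 29.73
tcp_pos: [0.5966, -0.0318, 0.27]
ee_rot: [[0.128, -0.99, -0.053], [-0.909, -0.138, 0.393], [-0.396, -0.002, -0.918]]
wrist_force: [0.5, 0.0, 0.8]
gripper_width: 0.997
gripper_force: 0.0
```

```bash
python3 - <<'E'
from h import *
s=sense();print(np.round(s["tcp_pos"],4),s["gripper_width"],np.round(s["joints"],1),np.round(s["ee_rot"],3).tolist())
c,P=survey();save(c,"t5",(100,150,260,270),4)
E
```

```text
[ 0.5966 -0.0318  0.27  ] 0.9973822883319943 [ -0.9  21.6  13.3 -23.1 -85.8  11.5] [[0.128, -0.99, -0.053], [-0.909, -0.138, 0.393], [-0.396, -0.002, -0.918]]
446 [316. 213.] [ 600.1 -187.6] [64.1 67.9] 90.0 zmax 0.082
```

View pics/t5.png

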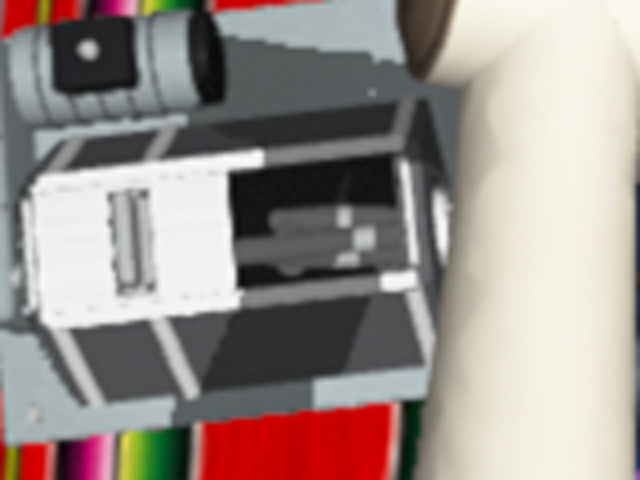

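The view shows the pulls inside the barrel at (235–400, 205–275), and only the cup is left on the mat. Tilting further and moving to the cup.

{"method": "drive_tool", "body": {"rows": [[100,0,-27,-10,0.094,0.0132,0],[100,0,-27,-10,0.094,0.0132,0],[100,0,-27,-10,0.094,0.0132,0],[100,0,-27,-10,0.094,0.0132,0],[100,0,-26,-15,0,0,0]]}}

```text
time_s: 30.2
tcp_pos: [0.5954, -0.1656, 0.213]
ee_rot: [[0.099, -0.99, -0.099], [-0.699, -0.14, 0.701], [-0.708, -0.0, -0.706]]
wrist_force: [0.7, -0.3, -1.4]
gripper_width: 0.999
gripper_force: 0.0
```

{"method": "drive_tool", "body": {"rows": [[100,0,0,0,0,0,0],[100,0,0,0,0,0,0]]}}

```text
time_s: 30.37
tcp_pos: [0.5956, -0.1634, 0.2138]
ee_rot: [[0.1, -0.99, -0.1], [-0.701, -0.141, 0.699], [-0.706, -0.0, -0.708]]
wrist_force: [0.5, -0.0, 0.3]
gripper_width: 0.997
gripper_force: 0.0
```

```bash
python3 - <<'E'
from h import *
s=sense();R=np.array(s["ee_rot"]);print(np.round(s["tcp_pos"],4),s["gripper_width"],np.round(s["joints"],1),np.round(R,3).tolist())
c,P=survey();z=P[...,2]
G=np.array([.6002,-.1876,.05]);print("delta mm",1000*(G+.031*R[:,2]-s["tcp_pos"]))
k=(z>.071)&(z<.08)&(P[...,1]<-.14)&(P[...,1]>-.23)&(abs(P[...,0]-.6)<.045)
print(cv2.minEnclosingCircle((P[k][:,:2]*1000).astype(np.float32)),k.sum())
E
```

```text
[ 0.5956 -0.1634  0.2138] 0.9965476709033615 [ -21.9   35.9   24.9  -38.7 -102.2   29.6] [[0.1, -0.99, -0.1], [-0.701, -0.141, 0.699], [-0.706, -0.0, -0.708]]
126 [322. 184.] [ 648.  -184.5] [14.6 46.8] 8.8 zmax 0.3
410 [315. 213.] [ 592.  -177.8] [56.3 90.2] 64.1 zmax 0.242
delta mm [   1.47731312   -2.53229687 -185.74322422]
((600.8299560546875, -186.2862091064453), 33.787330627441406) 62
```

{"method": "drive_tool", "body": {"rows": [[100,2,-2,-30,0,0,0],[100,0,0,-35,0,0,0],[100,0,0,-35,0,0,0],[100,0,0,-30,0,0,0],[100,0,0,0,0,0,0]]}}

```text
time_s: 30.83
tcp_pos: [0.5956, -0.1606, 0.0813]
ee_rot: [[0.099, -0.989, -0.106], [-0.698, -0.145, 0.702], [-0.71, 0.005, -0.705]]
wrist_force: [-0.5, 0.5, -1.4]
gripper_width: 1.003
gripper_force: 0.0
```

{"method": "drive_tool", "body": {"rows": [[100,0,0,-20,0,0,0],[100,0,0,-15,0,0,0],[100,0,0,-10,0,0,0],[100,0,0,-5,0,0,0],[100,0,0,0,0,0,0]]}}

```text
time_s: 31.25
tcp_pos: [0.5979, -0.1642, 0.0355]
ee_rot: [[0.104, -0.99, -0.099], [-0.701, -0.143, 0.699], [-0.706, -0.003, -0.708]]
wrist_force: [-0.2, 0.9, -0.3]
gripper_width: 1.0
gripper_force: 0.0
```

{"method": "drive_tool", "body": {"rows": [[100,0,0,-6,0,0,0],[100,0,0,0,0,0,0],[0,0,0,0,0,0,0],[0,0,0,0,0,0,0],[0,0,0,0,0,0,0]]}}

```text
time_s: 31.67
tcp_pos: [0.5982, -0.165, 0.0301]
ee_rot: [[0.104, -0.99, -0.097], [-0.701, -0.143, 0.699], [-0.705, -0.005, -0.709]]
wrist_force: [0.3, 0.1, -1.0]
gripper_width: 0.857
gripper_force: 0.0
```

{"method": "drive_tool", "body": {"rows": [[0,0,0,0,0,0,0],[0,0,0,0,0,0,0],[0,0,0,0,0,0,0]]}}

```text
time_s: 31.92
tcp_pos: [0.5981, -0.1649, 0.03]
ee_rot: [[0.104, -0.99, -0.098], [-0.701, -0.143, 0.699], [-0.706, -0.004, -0.709]]
wrist_force: [1.2, -0.2, 0.7]
gripper_width: 0.723
gripper_force: 29.5
```

{"method": "drive_tool", "body": {"rows": [[0,0,0,15,0,0,0],[0,0,0,30,0,0,0],[0,0,0,35,0,0,0],[0,0,0,35,0,0,0],[0,0,0,35,0,0,0]]}}

```text
time_s: 32.33
tcp_pos: [0.5976, -0.1648, 0.1818]
ee_rot: [[0.103, -0.99, -0.098], [-0.701, -0.143, 0.699], [-0.705, -0.003, -0.709]]
wrist_force: [-0.5, -0.3, -0.5]
gripper_width: 0.722
gripper_force: 29.6
```

{"method": "drive_tool", "body": {"rows": [[0,0,0,35,0,0,0],[0,0,0,35,0,0,0],[0,0,15,30,0,0,0],[0,0,30,0,0,0,0],[0,0,30,0,0,0,0]]}}

```text
time_s: 32.75
tcp_pos: [0.5984, -0.0902, 0.2831]
ee_rot: [[0.106, -0.99, -0.092], [-0.703, -0.14, 0.697], [-0.703, -0.009, -0.711]]
wrist_force: [0.9, 0.3, -2.9]
gripper_width: 0.724
gripper_force: 29.6
```

{"method": "drive_tool", "body": {"rows": [[0,0,30,0,0,0,0],[0,0,30,0,0,0,0],[0,0,30,0,0,0,0],[0,0,30,0,0,0,0],[0,0,30,0,0,0,0]]}}

```text
time_s: 33.17
tcp_pos: [0.5972, 0.0615, 0.2804]
ee_rot: [[0.104, -0.99, -0.098], [-0.701, -0.143, 0.699], [-0.705, -0.004, -0.709]]
wrist_force: [0.5, 0.9, -0.7]
gripper_width: 0.722
gripper_force: 29.6
```

{"method": "drive_tool", "body": {"rows": [[0,0,30,0,0,0,0],[0,0,30,0,0,0,0],[0,0,20,0,0,0,0],[0,0,10,0,0,0,0],[0,0,0,0,0,0,0]]}}

```text
time_s: 33.58
tcp_pos: [0.5971, 0.152, 0.2804]
ee_rot: [[0.106, -0.989, -0.1], [-0.7, -0.146, 0.699], [-0.706, -0.004, -0.708]]
wrist_force: [0.2, -0.6, -1.6]
gripper_width: 0.722
gripper_force: 29.6
```

```bash
python3 - <<'E'
from h import *
s=sense();R=np.array(s["ee_rot"]);print(np.round(s["tcp_pos"],4),s["gripper_width"],np.round(s["joints"],1),np.round(R,3).tolist(),s["wrist_force"])
print("G",1000*(np.array(s["tcp_pos"])-.031*R[:,2]))
c=capture("scene");save(c,"s6",(160,140,360,290),4)
E
```

```text
[0.5971 0.152  0.2804] 0.7221900299498126 [  3.9  23.2  14.7 -44.8 -87.    9.3] [[0.106, -0.989, -0.1], [-0.7, -0.146, 0.699], [-0.706, -0.004, -0.708]] [ 0.17371204 -0.64701126 -1.56942856]
G [600.16608608 130.36775422 302.38435232]
```

View pics/s6.png

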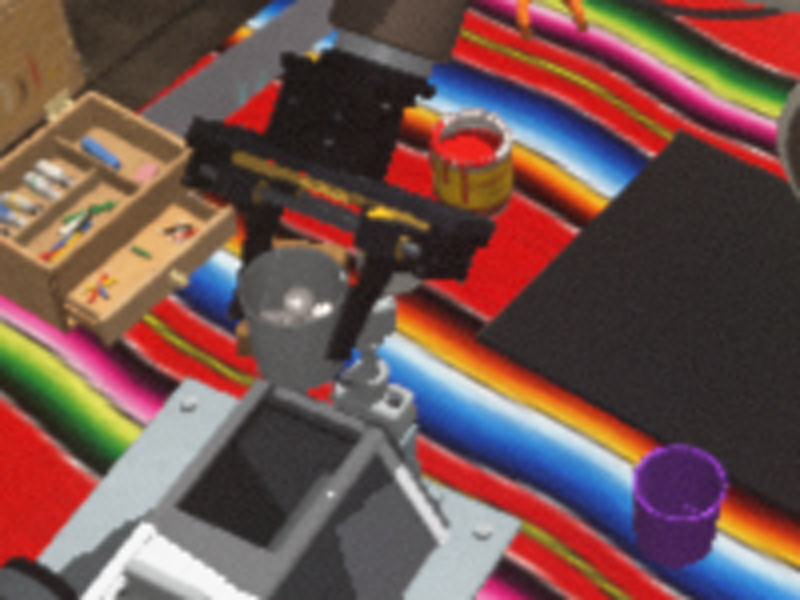

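The view shows the cup upright with its balls over the near end of the open port, around (300,290). Now pouring.

{"method": "drive_tool", "body": {"rows": [[0,0.4,-2.8,-7.5,-0.1187,-0.0175,0],[0,0.4,-3,-7.1,-0.1187,-0.0175,0],[0,0.5,-3.3,-6.7,-0.1187,-0.0175,0],[0,0.5,-3.5,-6.3,-0.1187,-0.0175,0],[0,0.5,-3.6,-5.9,-0.1187,-0.0175,0]]}}

```text
time_s: 34.05
tcp_pos: [0.6013, 0.1319, 0.2475]
ee_rot: [[0.142, -0.99, -0.018], [-0.974, -0.143, 0.176], [-0.177, -0.008, -0.984]]
wrist_force: [-1.1, -0.9, -2.6]
gripper_width: 0.72
gripper_force: 29.7
```

{"method": "drive_tool", "body": {"rows": [[0,0.5,-3.7,-5.5,-0.06,-0.009,0],[0,0,0,0,0,0,0],[0,0,0,0,0,0,0]]}}

```text
time_s: 34.3
tcp_pos: [0.6003, 0.1299, 0.2401]
ee_rot: [[0.145, -0.989, -0.015], [-0.982, -0.145, 0.123], [-0.124, -0.003, -0.992]]
wrist_force: [-0.2, -0.1, -1.7]
gripper_width: 0.725
gripper_force: 29.7
```

```bash
python3 - <<'E'
from h import *
s=sense();R=np.array(s["ee_rot"]);print(np.round(s["tcp_pos"],4),s["gripper_width"],np.round(s["joints"],1),np.round(R,3).tolist())
print("G",1000*(np.array(s["tcp_pos"])-.031*R[:,2]), "theta",np.degrees(np.arctan2(R[1,2],-R[2,2])))
E
```

```text
[0.6003 0.1299 0.2401] 0.7250885527756881 [ 23.5  19.8   3.7  -7.2 -72.  -13.1] [[0.145, -0.989, -0.015], [-0.982, -0.145, 0.123], [-0.124, -0.003, -0.992]]
G [600.71812141 126.05827506 270.88225575] theta 7.060902547240461
```

{"method": "drive_tool", "body": {"rows": [[0,0.2,-1,-1,-0.0594,-0.0088,0],[0,0.2,-1,-1,-0.0594,-0.0088,0],[0,0.2,-1,-1,-0.0594,-0.0088,0],[0,0.2,-1,-1,-0.0594,-0.0088,0],[0,0.2,-1,-1,-0.0594,-0.0088,0]]}}

```text
time_s: 34.72
tcp_pos: [0.6026, 0.1234, 0.2364]
ee_rot: [[0.14, -0.99, 0.031], [-0.974, -0.143, -0.174], [0.177, -0.006, -0.984]]
wrist_force: [-0.4, -0.9, -0.8]
gripper_width: 0.719
gripper_force: 29.7
```

{"method": "drive_tool", "body": {"rows": [[0,0.2,-1.7,0.6,-0.0594,-0.0088,0],[0,0.2,-1.7,0.6,-0.0594,-0.0088,0],[0,0.2,-1.7,0.6,-0.0594,-0.0088,0],[0,0.2,-1.7,0.6,-0.0594,-0.0088,0],[0,0.2,-1.7,0.6,-0.0594,-0.0088,0]]}}

```text
time_s: 35.13
tcp_pos: [0.6035, 0.1149, 0.2392]
ee_rot: [[0.126, -0.99, 0.071], [-0.879, -0.144, -0.454], [0.46, -0.006, -0.888]]
wrist_force: [0.2, -0.7, -1.5]
gripper_width: 0.721
gripper_force: 29.7
```

{"method": "drive_tool", "body": {"rows": [[0,0.2,-1.5,1.1,-0.0594,-0.0088,0],[0,0.2,-1.5,1.1,-0.0594,-0.0088,0],[0,0.2,-1.5,1.1,-0.0594,-0.0088,0],[0,0.2,-1.5,1.1,-0.0594,-0.0088,0],[0,0.2,-1.5,1.1,-0.0594,-0.0088,0]]}}

```text
time_s: 35.55
tcp_pos: [0.6045, 0.1074, 0.2445]
ee_rot: [[0.1, -0.989, 0.105], [-0.705, -0.145, -0.694], [0.702, -0.005, -0.712]]
wrist_force: [-0.4, -0.4, -1.7]
gripper_width: 0.725
gripper_force: 29.7
```

{"method": "drive_tool", "body": {"rows": [[0,0.2,-1.1,1.5,-0.0594,-0.0088,0],[0,0.2,-1.1,1.5,-0.0594,-0.0088,0],[0,0.2,-1.1,1.5,-0.0594,-0.0088,0],[0,0.2,-1.1,1.5,-0.0594,-0.0088,0],[0,0.2,-1.1,1.5,-0.0594,-0.0088,0]]}}

```text
time_s: 35.97
tcp_pos: [0.6056, 0.1018, 0.2519]
ee_rot: [[0.066, -0.989, 0.13], [-0.468, -0.146, -0.871], [0.881, -0.003, -0.473]]
wrist_force: [-0.2, -0.7, -0.4]
gripper_width: 0.725
gripper_force: 29.6
```

```bash
python3 - <<'E'
from h import *
s=sense();R=np.array(s["ee_rot"]);print(np.round(s["tcp_pos"],4),s["gripper_width"],np.round(s["joints"],1),np.round(R,3).tolist(),s["wrist_force"])
print("G",1000*(np.array(s["tcp_pos"])-.031*R[:,2]), "theta",np.degrees(np.arctan2(R[1,2],-R[2,2])))
c=capture("scene");save(c,"s7",(160,160,320,300),4)
E
```

```text
[0.6056 0.1018 0.2519] 0.724971412589849 [ 43.3  32.3 -15.5  46.4 -89.2 -56.8] [[0.066, -0.989, 0.13], [-0.468, -0.146, -0.871], [0.881, -0.003, -0.473]] [-0.21217345 -0.6923229  -0.40474854]
G [601.52134252 128.83444238 266.60809699] theta -61.51032191081975
```

View pics/s7.png

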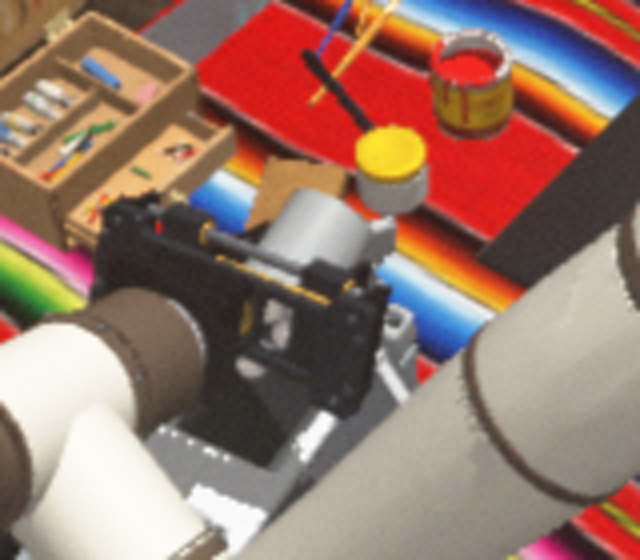

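{"method": "drive_tool", "body": {"rows": [[0,0.1,-1,1.5,-0.0594,-0.0088,0],[0,0.1,-1,1.5,-0.0594,-0.0088,0],[0,0,0,0,0,0,0],[0,0,3,0,0,0,0],[0,0,-3,0,0,0,0]]}}

```text
time_s: 36.43
tcp_pos: [0.6058, 0.1018, 0.2551]
ee_rot: [[0.051, -0.989, 0.141], [-0.364, -0.15, -0.919], [0.93, -0.004, -0.367]]
wrist_force: [-0.5, 0.3, -1.0]
gripper_width: 0.726
gripper_force: 29.6
```

{"method": "drive_tool", "body": {"rows": [[0,0,3,3,0,0,0],[0,0,-3,-3,0,0,0],[0,0,3,3,0,0,0],[0,0,-3,-3,0,0,0],[0,0,0,0,0,0,0]]}}

```text
time_s: 36.85
tcp_pos: [0.6047, 0.1015, 0.2544]
ee_rot: [[0.053, -0.989, 0.141], [-0.361, -0.151, -0.92], [0.931, -0.002, -0.365]]
wrist_force: [0.3, -0.8, -1.4]
gripper_width: 0.725
gripper_force: 29.6
```

{"method": "drive_tool", "body": {"rows": [[0,0,1.1,7,0.1187,0.0175,0],[0,0,2,7,0.1187,0.0175,0],[0,0,3,7,0.1187,0.0175,0],[0,0,3.4,7,0.1187,0.0175,0],[0,0,3.7,7,0.1187,0.0175,0]]}}

```text
time_s: 37.27
tcp_pos: [0.6047, 0.1158, 0.2905]
ee_rot: [[0.122, -0.989, 0.089], [-0.821, -0.151, -0.551], [0.558, -0.006, -0.83]]
wrist_force: [0.3, 0.4, -0.4]
gripper_width: 0.723
gripper_force: 29.6
```

{"method": "drive_tool", "body": {"rows": [[0,0,3.7,5,0.1187,0.0175,0],[0,0,3.7,0,0.1187,0.0175,0],[0,0,3.6,0,0.1187,0.0175,0],[0,0,3.5,1,0.1187,0.0175,0],[0,0,3.4,1.5,0.1187,0.0175,0]]}}

```text
time_s: 37.68
tcp_pos: [0.6046, 0.1336, 0.2982]
ee_rot: [[0.147, -0.989, 0.006], [-0.989, -0.147, 0.009], [-0.008, -0.007, -1.0]]
wrist_force: [0.0, -1.0, -1.0]
gripper_width: 0.726
gripper_force: 29.6
```

{"method": "drive_tool", "body": {"rows": [[0,0,3.3,2,0.1187,0.0175,0],[0,0,3,2,0.1187,0.0175,0],[0,0,2.8,2,0.1187,0.0175,0],[0,0,2.5,2,0.1187,0.0175,0],[0,0,0,0,0,0,0]]}}

```text
time_s: 38.1
tcp_pos: [0.6054, 0.1413, 0.3043]
ee_rot: [[0.123, -0.991, -0.062], [-0.876, -0.137, 0.463], [-0.467, -0.003, -0.884]]
wrist_force: [0.2, -0.1, -0.2]
gripper_width: 0.725
gripper_force: 29.6
```

```bash
python3 - <<'E'
from h import *
s=sense();R=np.array(s["ee_rot"]);print(np.round(s["tcp_pos"],4),s["gripper_width"],np.round(s["joints"],1),np.round(R,3).tolist(),s["wrist_force"])
print("G",1000*(np.array(s["tcp_pos"])-.031*R[:,2]), "theta",np.degrees(np.arctan2(R[1,2],-R[2,2])))
for n in("top","scene"):
    c=capture(n);P=cloud(c)
    for d in search_frame("ball0_center",c)[:10]:print(n,round(d["p"],2),np.round(d["xy"]),P[int(d["xy"][1]),int(d["xy"][0])].round(3))
save(c,"s8",(160,140,360,290),4)
E
```

```text
[0.6054 0.1413 0.3043] 0.725118137863559 [ 12.5  20.   15.9 -27.9 -84.1  -2. ] [[0.123, -0.991, -0.062], [-0.876, -0.137, 0.463], [-0.467, -0.003, -0.884]] [ 0.17049968 -0.14063872 -0.22577198]
G [607.34024197 126.91348979 331.69474085] theta 27.638425351737546
```

{"method": "drive_tool", "body": {"rows": [[0,-0.4,2.7,2,0.099,0.0146,0],[0,-0.4,2.5,2,0.099,0.0146,0],[0,-0.4,2.3,2,0.099,0.0146,0],[0,0,0,0,0,0,0],[0,0,0,0,0,0,0]]}}

```text
time_s: 38.72
tcp_pos: [0.6036, 0.1519, 0.31]
ee_rot: [[0.102, -0.99, -0.098], [-0.704, -0.142, 0.696], [-0.703, -0.002, -0.712]]
wrist_force: [-0.4, 0.3, -0.6]
gripper_width: 0.726
gripper_force: 29.6
```

```bash
python3 - <<'E'
from h import *
s=sense();R=np.array(s["ee_rot"]);print(np.round(s["tcp_pos"],4),s["gripper_width"],np.round(s["joints"],1),np.round(R,3).tolist())
print("G",1000*(np.array(s["tcp_pos"])-.031*R[:,2]), "theta",np.degrees(np.arctan2(R[1,2],-R[2,2])))
a=capture("scene");b=capture("top")
f=lambda c,x:cv2.resize(c["frame"][x[1]:x[3],x[0]:x[2],::-1],(390,580 if 0 else 390),interpolation=cv2.INTER_CUBIC)
cv2.imwrite("pics/m9.png",np.hstack([f(a,(200,150,310,260)),f(b,(110,150,270,310))]))
E
```

```text
[0.6036 0.1519 0.31  ] 0.7256989951376275 [  4.   22.6  18.  -44.5 -89.6   6.2] [[0.102, -0.99, -0.098], [-0.704, -0.142, 0.696], [-0.703, -0.002, -0.712]]
G [606.62726082 130.28524653 332.06929134] theta 44.35344278581093
```

View pics/m9.png

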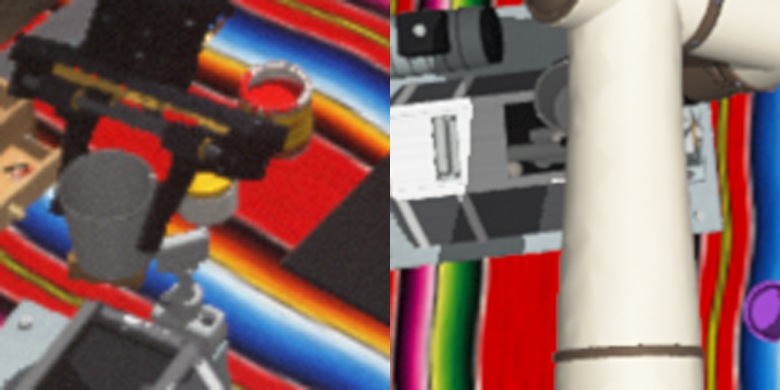

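The picture shows the cup upright and empty (left panel, around (105,210)), with no balls outside the barrel. Putting the cup back on the mat.

{"method": "drive_tool", "body": {"rows": [[0,-1.7,-35,0,0,0,0],[0,-1.7,-35,0,0,0,0],[0,-1.7,-35,0,0,0,0],[0,-1.7,-35,0,0,0,0],[0,-1.7,-35,0,0,0,0]]}}

```text
time_s: 39.23
tcp_pos: [0.595, -0.0229, 0.3123]
ee_rot: [[0.107, -0.989, -0.098], [-0.704, -0.145, 0.696], [-0.703, -0.006, -0.712]]
wrist_force: [0.3, -0.2, -0.7]
gripper_width: 0.724
gripper_force: 29.6
```

{"method": "drive_tool", "body": {"rows": [[0,-1.7,-35,0,0,0,0],[0,-1.7,-35,0,0,0,0],[0,-1.7,-35,-10,0,0,0],[0,-1.7,-35,-20,0,0,0],[0,-1.7,-35,-30,0,0,0]]}}

```text
time_s: 39.65
tcp_pos: [0.5881, -0.1958, 0.2566]
ee_rot: [[0.11, -0.99, -0.094], [-0.706, -0.144, 0.693], [-0.7, -0.01, -0.714]]
wrist_force: [0.7, -0.7, -0.6]
gripper_width: 0.719
gripper_force: 29.6
```

{"method": "drive_tool", "body": {"rows": [[0,0,0,-35,0,0,0],[0,0,0,-35,0,0,0],[0,0,0,-30,0,0,0],[0,0,0,-30,0,0,0],[0,0,0,0,0,0,0]]}}

```text
time_s: 40.07
tcp_pos: [0.5849, -0.1915, 0.1182]
ee_rot: [[0.097, -0.99, -0.106], [-0.699, -0.144, 0.701], [-0.709, 0.006, -0.706]]
wrist_force: [-1.0, 0.6, -1.9]
gripper_width: 0.727
gripper_force: 29.6
```

{"method": "drive_tool", "body": {"rows": [[0,0,0,0,0,0,0],[0,0,0,0,0,0,0]]}}

```text
time_s: 40.23
tcp_pos: [0.5883, -0.1944, 0.1263]
ee_rot: [[0.107, -0.99, -0.096], [-0.704, -0.144, 0.696], [-0.702, -0.007, -0.712]]
wrist_force: [-0.3, -0.3, -0.1]
gripper_width: 0.722
gripper_force: 29.6
```

```bash
python3 - <<'E'
from h import *
s=sense();R=np.array(s["ee_rot"]);print(np.round(s["tcp_pos"],4),np.round(R,3).tolist())
print("G",1000*(np.array(s["tcp_pos"])-.031*R[:,2]), "theta",np.degrees(np.arctan2(R[1,2],-R[2,2])))
for n in("top","scene"):
    c=capture(n);P=cloud(c)
    for d in search_frame("ball0_center",c)[:10]:print(n,round(d["p"],2),np.round(d["xy"]),P[int(d["xy"][1]),int(d["xy"][0])].round(3))
E
```

```text
[ 0.5883 -0.1944  0.1263] [[0.107, -0.99, -0.096], [-0.704, -0.144, 0.696], [-0.702, -0.007, -0.712]]
G [ 591.23823104 -215.94854243  148.32822159] theta 44.332877211630446
scene 0.35 [314. 186.] [ 0.569 -0.189  0.174]
```

{"method": "drive_tool", "body": {"rows": [[0,0,0,-25,0,0,0],[0,0,0,-25,0,0,0],[0,0,0,-20,0,0,0],[0,0,0,-12,0,0,0],[0,0,0,-6,0,0,0]]}}

```text
time_s: 40.85
tcp_pos: [0.5865, -0.1944, 0.035]
ee_rot: [[0.102, -0.99, -0.098], [-0.701, -0.141, 0.698], [-0.705, -0.003, -0.709]]
wrist_force: [0.2, 0.0, -1.4]
gripper_width: 0.721
gripper_force: 29.6
```

{"method": "drive_tool", "body": {"rows": [[0,0,0,-3,0,0,0],[0,0,0,0,0,0,0],[0,0,0,0,0,0,0]]}}

```text
time_s: 41.1
tcp_pos: [0.5877, -0.1951, 0.0343]
ee_rot: [[0.105, -0.99, -0.095], [-0.703, -0.142, 0.697], [-0.704, -0.006, -0.711]]
wrist_force: [-0.5, -0.7, -0.9]
gripper_width: 0.724
gripper_force: 29.6
```

{"method": "drive_tool", "body": {"rows": [[0,0,0,-2,0,0,0],[0,0,0,-2,0,0,0],[0,0,0,0,0,0,0],[0,0,0,0,0,0,0]]}}

```text
time_s: 41.43
tcp_pos: [0.5875, -0.1949, 0.0299]
ee_rot: [[0.105, -0.99, -0.096], [-0.703, -0.142, 0.697], [-0.704, -0.006, -0.71]]
wrist_force: [0.7, -0.4, 2.0]
gripper_width: 0.721
gripper_force: 29.5
```

{"method": "drive_tool", "body": {"rows": [[100,0,0,0,0,0,0],[100,0,0,0,0,0,0],[100,0,0,0,0,0,0],[100,0,0,0,0,0,0],[100,0,0,0,0,0,0]]}}

```text
time_s: 41.85
tcp_pos: [0.5867, -0.1944, 0.0288]
ee_rot: [[0.103, -0.99, -0.098], [-0.702, -0.142, 0.698], [-0.705, -0.003, -0.709]]
wrist_force: [0.0, 0.0, -0.6]
gripper_width: 0.974
gripper_force: 0.0
```

{"method": "drive_tool", "body": {"rows": [[100,0,0,0,0,0,0],[100,0,0,10,0,0,0],[100,0,0,20,0,0,0],[100,0,0,30,0,0,0],[100,0,0,35,0,0,0]]}}

```text
time_s: 42.27
tcp_pos: [0.586, -0.1941, 0.1239]
ee_rot: [[0.101, -0.99, -0.1], [-0.701, -0.142, 0.699], [-0.706, -0.0, -0.708]]
wrist_force: [-0.2, -0.4, -0.0]
gripper_width: 1.001
gripper_force: 0.0
```

{"method": "drive_tool", "body": {"rows": [[100,0,0,40,0,0,0],[100,0,0,40,-0.11,-0.016,0],[100,0,0,40,-0.11,-0.016,0],[100,0,20,20,-0.11,-0.016,0],[100,0,30,10,-0.11,-0.016,0]]}}

```text
time_s: 42.68
tcp_pos: [0.5888, -0.1474, 0.2804]
ee_rot: [[0.137, -0.99, -0.03], [-0.937, -0.139, 0.32], [-0.321, -0.016, -0.947]]
wrist_force: [0.8, 1.3, -0.1]
gripper_width: 1.003
gripper_force: 0.0
```

{"method": "drive_tool", "body": {"rows": [[100,0,35,0,-0.11,-0.016,0],[100,0,35,0,-0.11,-0.016,0],[100,0,35,0,-0.11,-0.016,0],[100,0,0,0,0,0,0],[100,0,0,0,0,0,0]]}}

```text
time_s: 43.1
tcp_pos: [0.5859, -0.0337, 0.2749]
ee_rot: [[0.156, -0.988, 0.004], [-0.988, -0.156, 0.005], [-0.004, -0.005, -1.0]]
wrist_force: [0.0, -1.4, 0.4]
gripper_width: 0.999
gripper_force: 0.0
```

```bash
python3 - <<'E'
from h import *
s=sense();R=np.array(s["ee_rot"]);print(np.round(s["tcp_pos"],4),np.round(R,3).tolist(),np.round(s["joints"],1))
c,P=survey();z=P[...,2]
k=(z>.071)&(z<.08)&(P[...,1]<-.14)&(P[...,1]>-.29)&(abs(P[...,0]-.6)<.06)
print(cv2.minEnclosingCircle((P[k][:,:2]*1000).astype(np.float32)),k.sum())
k=(np.hypot(P[...,0]-.591,P[...,1]+.217)<.022);print("inside cup z",np.percentile(z[k],[5,50,95]))
A=np.deg2rad(8.2);ex=np.array([np.cos(A),np.sin(A)]);ey=np.array([-ex[1],ex[0]])
q=(P[...,:2]-[.586,.230]);X=q@ex;Y=q@ey
k=(abs(X)<.08)&(abs(Y)<.118)&(z<.172);print("in barrel z max",np.percentile(z[k&(abs(X)<.04)&(abs(Y+.05)<.05)],[50,95,100]))
save(c,"t10",(110,160,270,280),5)
m=(z>.206)&(z<.222)&(P[...,1]>.12)&(P[...,1]<.38)&(P[...,0]>.5)&(P[...,0]<.68)
print(cv2.minAreaRect((P[m][:,:2]*1000).astype(np.float32)))
E
```

```text
[ 0.5859 -0.0337  0.2749] [[0.156, -0.988, 0.004], [-0.988, -0.156, 0.005], [-0.004, -0.005, -1.0]] [ 12.4  16.1   1.1  -0.2 -74.7  -3.4]
235 [329. 216.] [ 588.9 -217.7] [66.5 67.1] 29.5 zmax 0.084
((589.5221557617188, -217.52427673339844), 34.46826171875) 95
inside cup z [0.00966396 0.01482084 0.01953417]
in barrel z max [0.03881022 0.05764654 0.06406926]
((556.270263671875, 288.4017028808594), (19.173763275146484, 7.826506614685059), 40.21484375)
```

View pics/t10.png

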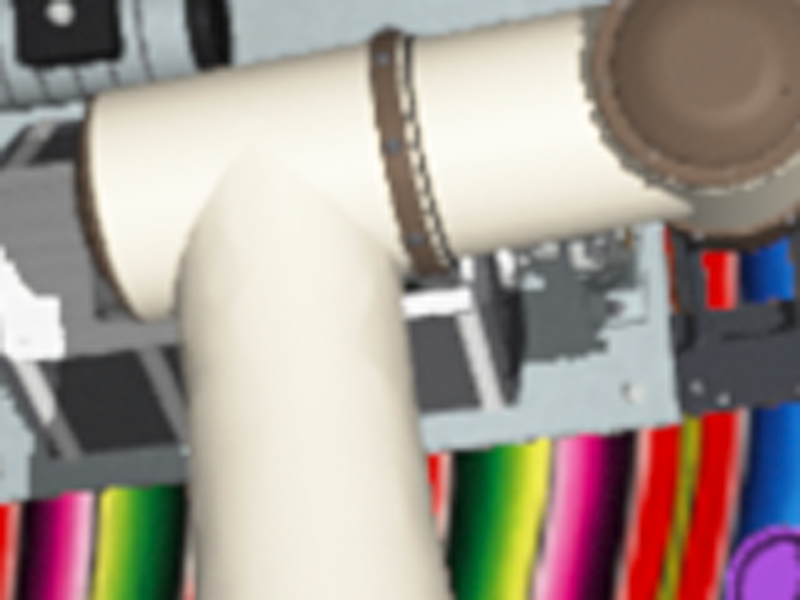

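The top view is blocked by the arm, but depth shows the cup standing empty on the mat (inside floor at 0.015 m). Now shutting the hatch.

{"method": "drive_tool", "body": {"rows": [[50,-0.7,25,0,0,0,-0.122],[50,-0.7,25,0,0,0,-0.122],[50,-0.7,25,0,0,0,-0.122],[50,-0.7,25,0,0,0,-0.122],[50,-0.7,25,0,0,0,-0.122]]}}

```text
time_s: 43.57
tcp_pos: [0.5841, 0.0833, 0.2745]
ee_rot: [[-0.458, -0.889, 0.006], [-0.889, 0.459, 0.002], [-0.005, -0.004, -1.0]]
wrist_force: [0.3, -0.6, 0.3]
gripper_width: 0.707
gripper_force: 0.0
```

{"method": "drive_tool", "body": {"rows": [[50,-0.7,25,0,0,0,-0.122],[50,-0.7,25,0,0,0,-0.122],[50,-0.7,25,0,0,0,-0.122],[50,-0.7,25,0,0,0,-0.122],[50,-0.7,25,0,0,0,-0.122]]}}

```text
time_s: 43.98
tcp_pos: [0.5814, 0.2084, 0.2745]
ee_rot: [[-0.885, -0.466, 0.006], [-0.466, 0.885, -0.001], [-0.004, -0.004, -1.0]]
wrist_force: [1.0, -0.8, -1.3]
gripper_width: 0.507
gripper_force: 0.0
```

{"method": "drive_tool", "body": {"rows": [[50,-0.7,25,0,0,0,-0.122],[50,-0.7,25,0,0,0,-0.122],[50,-0.7,25,0,0,0,-0.122],[50,0,0,0,0,0,0],[50,0,0,0,0,0,0]]}}

```text
time_s: 44.4
tcp_pos: [0.5793, 0.2838, 0.2736]
ee_rot: [[-0.992, -0.128, 0.004], [-0.128, 0.992, -0.004], [-0.003, -0.004, -1.0]]
wrist_force: [-0.7, -0.9, 0.1]
gripper_width: 0.499
gripper_force: 0.0
```

```bash
python3 - <<'E'
from h import *
s=sense();R=np.array(s["ee_rot"]);print(np.round(s["tcp_pos"],4),np.round(R,3).tolist(),np.round(s["joints"],1))
c=wristcam();P=cloud(c);z=P[...,2];v=c["z_map"]>0
A=np.deg2rad(8.2);ex=np.array([np.cos(A),np.sin(A)]);ey=np.array([-ex[1],ex[0]])
q=(P[...,:2]-[.586,.230]);X=q@ex;Y=q@ey
k=v&(z>.208)&(z<.222)&(Y>.03)&(Y<.1);print(cv2.minAreaRect((P[k][:,:2]*1000).astype(np.float32)),k.sum())
k=v&(abs(X)<.04)&(abs(Y+.05)<.05);print("barrel",k.sum(),np.percentile(z[k],[5,50,95]) if k.any() else 0)
for d in search_frame("ball0_center",c)[:10]:print(round(d["p"],2),np.round(d["xy"]),P[int(d["xy"][1]),int(d["xy"][0])].round(3))
c=capture("top");P=cloud(c)
for d in search_frame("ball0_center",c)[:10]:print("top",round(d["p"],2),np.round(d["xy"]),P[int(d["xy"][1]),int(d["xy"][0])].round(3))
E
```

```text
[0.5793 0.2838 0.2736] [[-0.992, -0.128, 0.004], [-0.128, 0.992, -0.004], [-0.003, -0.004, -1.0]] [  40.6   22.1    9.5    0.3  -77.4 -123.3]
((576.7191162109375, 292.3549499511719), (58.863975524902344, 11.585226058959961), 8.306615829467773) 942
barrel 10501 [0.05584185 0.37134697 0.39966809]
```

{"method": "drive_tool", "body": {"rows": [[50,-2.5,8.5,-15,0,0,0.016],[50,0,0,-30,0,0,0],[50,0,0,-25,0,0,0],[50,0,0,-15,0,0,0],[50,0,0,-5,0,0,0]]}}

```text
time_s: 45.02
tcp_pos: [0.5742, 0.2918, 0.181]
ee_rot: [[-0.99, -0.144, -0.0], [-0.144, 0.989, -0.007], [0.001, -0.007, -1.0]]
wrist_force: [-0.1, -0.0, -0.3]
gripper_width: 0.5
gripper_force: 0.0
```

{"method": "drive_tool", "body": {"rows": [[50,0,0,0,0,0,0],[0,0,0,0,0,0,0],[0,0,0,0,0,0,0],[0,0,0,0,0,0,0],[0,0,0,0,0,0,0]]}}

```text
time_s: 45.43
tcp_pos: [0.5758, 0.2942, 0.1853]
ee_rot: [[-0.989, -0.146, 0.006], [-0.146, 0.989, -0.002], [-0.006, -0.003, -1.0]]
wrist_force: [0.7, 0.2, -0.1]
gripper_width: 0.28
gripper_force: 0.0
```

{"method": "drive_tool", "body": {"rows": [[0,0,0,0,0,0,0],[0,0,0,0,0,0,0],[0,0,0,0,0,0,0]]}}

```text
time_s: 45.68
tcp_pos: [0.5756, 0.2934, 0.1848]
ee_rot: [[-0.989, -0.146, 0.005], [-0.146, 0.989, -0.005], [-0.004, -0.005, -1.0]]
wrist_force: [-0.0, -2.5, 2.8]
gripper_width: 0.139
gripper_force: 30.0
```

{"method": "drive_tool", "body": {"rows": [[0,1.5,-10,0,0,0,0],[0,3,-20,0,0,0,0],[0,3,-20,0,0,0,0],[0,3,-20,0,0,0,0],[0,3,-20,0,0,0,0]]}}

```text
time_s: 46.1
tcp_pos: [0.5885, 0.2042, 0.1848]
ee_rot: [[-0.989, -0.147, 0.005], [-0.147, 0.989, -0.001], [-0.005, -0.002, -1.0]]
wrist_force: [-2.4, 4.7, 3.2]
gripper_width: 0.138
gripper_force: 30.0
```

{"method": "drive_tool", "body": {"rows": [[0,2.2,-15,0,0,0,0],[0,0.7,-5,0,0,0,0],[0,0.4,-3,0,0,0,0],[0,0.3,-2,0,0,0,0],[0,0,0,0,0,0,0]]}}

```text
time_s: 46.52
tcp_pos: [0.5921, 0.1795, 0.1848]
ee_rot: [[-0.989, -0.146, 0.004], [-0.146, 0.989, -0.003], [-0.004, -0.003, -1.0]]
wrist_force: [-4.1, 2.2, 6.2]
gripper_width: 0.14
gripper_force: 30.0
```

{"method": "drive_tool", "body": {"rows": [[0,0.3,-2,0,0,0,0],[0,0.3,-2,0,0,0,0],[0,0,0,0,0,0,0]]}}

```text
time_s: 46.77
tcp_pos: [0.5922, 0.1795, 0.1848]
ee_rot: [[-0.989, -0.147, 0.005], [-0.147, 0.989, 0.003], [-0.005, 0.003, -1.0]]
wrist_force: [-8.8, 12.8, 6.8]
gripper_width: 0.136
gripper_force: 30.0
```

{"method": "drive_tool", "body": {"rows": [[0,-0.6,4,0,0,0,0],[60,0,0,0,0,0,0],[60,0,0,0,0,0,0],[60,0,0,0,0,0,0],[60,0,0,0,0,0,0]]}}

```text
time_s: 47.18
tcp_pos: [0.5924, 0.1784, 0.1832]
ee_rot: [[-0.989, -0.146, 0.003], [-0.146, 0.989, -0.005], [-0.003, -0.005, -1.0]]
wrist_force: [0.2, -0.2, 0.9]
gripper_width: 0.355
gripper_force: 0.0
```

{"method": "drive_tool", "body": {"rows": [[60,0,0,30,0,0,0],[60,0,0,40,0,0,0],[60,0,0,40,0,0,0],[60,0,-30,30,0,0,0],[60,0,-30,0,0,0,0]]}}

```text
time_s: 47.6
tcp_pos: [0.5955, 0.1198, 0.3311]
ee_rot: [[-0.989, -0.149, 0.018], [-0.149, 0.989, -0.001], [-0.018, -0.004, -1.0]]
wrist_force: [1.1, -0.3, 1.0]
gripper_width: 0.591
gripper_force: 0.0
```

{"method": "drive_tool", "body": {"rows": [[60,0,0,0,0,0,0],[60,0,0,0,0,0,0],[60,0,0,0,0,0,0]]}}

```text
time_s: 47.85
tcp_pos: [0.5922, 0.1192, 0.3224]
ee_rot: [[-0.989, -0.145, 0.003], [-0.145, 0.989, -0.004], [-0.002, -0.005, -1.0]]
wrist_force: [-0.2, -0.1, -0.4]
gripper_width: 0.596
gripper_force: 0.0
```

```bash
cat > scr.py <<'E'
from h import *
def scr():
  s=sense();R=np.array(s["ee_rot"]);print(np.round(s["tcp_pos"],4),np.round(R,3).tolist(),np.round(s["joints"],1))
  for n in("wrist","top"):
    c=wristcam() if n=="wrist" else capture("top");P=cloud(c);z=P[...,2];v=c["z_map"]>0
    for lo in(.218,.2):
      k=v&(z>lo)&(z<.24)&(np.hypot(P[...,0]-.611,P[...,1]-.051)<.035)
      if k.sum()>8:
        r=cv2.minAreaRect((P[k][:,:2]*1000).astype(np.float32));w,h=r[1];a=r[2] if w>h else r[2]+90
        print(n,lo,k.sum(),np.round(r[0],1),np.round(r[1],1),"long az",round(a,1),"ztop",np.percentile(z[k],[50,90,98]).round(4))
  k=v&(z>.206)&(z<.222)&(P[...,1]>.12)&(P[...,1]<.35)&(abs(P[...,0]-.59)<.08);print("grip",cv2.minAreaRect((P[k][:,:2]*1000).astype(np.float32)) if k.sum()>20 else 0)
E
python3 -c "from scr import *; scr()"
```

```text
[0.5922 0.1192 0.3224] [[-0.989, -0.145, 0.003], [-0.145, 0.989, -0.004], [-0.002, -0.005, -1.0]] [  26.9   16.9    8.7    0.3  -81.7 -108.6]
wrist 0.218 584 [611.4  55. ] [43.1 10.8] long az 56.7 ztop [0.2287 0.2301 0.2306]
wrist 0.2 832 [611.2  55.2] [43.2 11.4] long az 56.4 ztop [0.2269 0.2299 0.2305]
top 0.218 17 [604.4  35.3] [13.2  7. ] long az 2.4 ztop [0.2278 0.2308 0.2316]
top 0.2 22 [603.4  36.1] [ 9.4 13. ] long az 165.5 ztop [0.2261 0.2304 0.2316]
grip ((580.4705200195312, 174.39739990234375), (32.648216247558594, 10.503070831298828), 3.3269553184509277)
```

{"method": "drive_tool", "body": {"rows": [[40,3.8,-13,0,0,0,0.12],[40,3.8,-13,0,0,0,0.12],[40,3.8,-13,0,0,0,0.12],[40,3.8,-13,0,0,0,0.12],[40,3.8,-13,0,0,0,0.12]]}}

```text
time_s: 48.37
tcp_pos: [0.6115, 0.0548, 0.3224]
ee_rot: [[-0.729, -0.684, 0.004], [-0.684, 0.729, -0.001], [-0.002, -0.004, -1.0]]
wrist_force: [0.8, -0.4, -0.1]
gripper_width: 0.412
gripper_force: 0.0
```

{"method": "drive_tool", "body": {"rows": [[40,0,0,0,0,0,0.12],[40,0,0,0,0,0,0.12],[40,0,0,0,0,0,0.12],[40,0,0,0,0,0,0.12],[40,0,0,0,0,0,0.12]]}}

```text
time_s: 48.78
tcp_pos: [0.6114, 0.0553, 0.3224]
ee_rot: [[-0.215, -0.977, 0.004], [-0.977, 0.215, 0.002], [-0.003, -0.003, -1.0]]
wrist_force: [0.7, 0.1, -0.4]
gripper_width: 0.398
gripper_force: 0.0
```

{"method": "drive_tool", "body": {"rows": [[40,0,0,0,0,0,0.12],[40,0,0,0,0,0,0.12],[40,0,0,0,0,0,0.12],[40,0,0,0,0,0,0.12],[40,0,0,0,0,0,0.12]]}}

```text
time_s: 49.2
tcp_pos: [0.6114, 0.0554, 0.3224]
ee_rot: [[0.374, -0.928, 0.001], [-0.928, -0.374, 0.005], [-0.004, -0.003, -1.0]]
wrist_force: [-0.6, 0.8, 0.2]
gripper_width: 0.399
gripper_force: 0.0
```

{"method": "drive_tool", "body": {"rows": [[40,0,0,0,0,0,0.12],[40,0,0,0,0,0,0.12],[40,0,0,0,0,0,0.12],[40,0,0,0,0,0,0.12],[40,0,0,0,0,0,0.12]]}}

```text
time_s: 49.62
tcp_pos: [0.6114, 0.0554, 0.3224]
ee_rot: [[0.832, -0.555, -0.002], [-0.555, -0.832, 0.005], [-0.005, -0.003, -1.0]]
wrist_force: [-0.5, 0.7, -0.7]
gripper_width: 0.402
gripper_force: 0.0
```

{"method": "drive_tool", "body": {"rows": [[40,0,0,0,0,0,0.12],[40,0,0,0,0,0,0.12],[40,0,0,0,0,0,0.12],[40,0,0,0,0,0,0.12],[40,0,0,0,0,0,0.12]]}}

```text
time_s: 50.03
tcp_pos: [0.6114, 0.0554, 0.3224]
ee_rot: [[1.0, 0.012, -0.006], [0.012, -1.0, 0.004], [-0.006, -0.004, -1.0]]
wrist_force: [0.0, -0.4, 0.6]
gripper_width: 0.397
gripper_force: 0.0
```

{"method": "drive_tool", "body": {"rows": [[40,0,0,0,0,0,0.12],[40,0,0,0,0,0,0.12],[40,0,0,0,0,0,0.12],[40,0,0,0,0,0,0.12],[40,0,0,0,0,0,0.12]]}}

```text
time_s: 50.45
tcp_pos: [0.6114, 0.0554, 0.3224]
ee_rot: [[0.818, 0.575, -0.007], [0.575, -0.818, 0.001], [-0.006, -0.005, -1.0]]
wrist_force: [0.3, -0.3, -0.5]
gripper_width: 0.399
gripper_force: 0.0
```

{"method": "drive_tool", "body": {"rows": [[40,0,0,0,0,0,0.12],[40,0,0,0,0,0,0.12],[40,0,0,0,0,0,0.12],[40,0,0,0,0,0,0],[40,0,0,0,0,0,0]]}}

```text
time_s: 50.87
tcp_pos: [0.6114, 0.0551, 0.3227]
ee_rot: [[0.571, 0.821, -0.007], [0.821, -0.571, -0.001], [-0.005, -0.005, -1.0]]
wrist_force: [-0.4, 0.2, 0.2]
gripper_width: 0.401
gripper_force: 0.0
```

```bash
python3 - <<'E'
from scr import *
scr();R=np.array(sense()["ee_rot"]);print("az",np.degrees(np.arctan2(R[1,1],R[0,1])),sense()["moment"])
E
```

```text
[0.6114 0.0551 0.3227] [[0.571, 0.821, -0.007], [0.821, -0.571, -0.001], [-0.005, -0.005, -1.0]] [ 2.02e+01  1.83e+01  1.07e+01 -1.00e-01 -8.29e+01  1.25e+02]
wrist 0.218 494 [612.1  55.1] [42.3 10.9] long az 56.9 ztop [0.229  0.2303 0.2309]
wrist 0.2 535 [611.5  55.5] [42.7 15.7] long az 54.7 ztop [0.2288 0.2303 0.2309]
top 0.218 54 [610.5  49. ] [38.2 11.3] long az 58.3 ztop [0.2269 0.2304 0.2335]
top 0.2 64 [610.3  49.3] [38.4 11.9] long az 58.5 ztop [0.2264 0.2301 0.2331]
grip ((593.1294555664062, 177.08029174804688), (58.55414962768555, 12.69179630279541), 9.34454345703125)
az -34.810346813521335 [-0.1603991   0.08833339  0.02224368]
```

{"method": "drive_tool", "body": {"rows": [[40,0,-1,-30,0,0,0.015],[40,0,0,-35,0,0,0],[40,0,0,-30,0,0,0],[40,0,0,-20,0,0,0],[40,0,0,-12,0,0,0]]}}

```text
time_s: 51.38
tcp_pos: [0.6097, 0.0532, 0.193]
ee_rot: [[0.559, 0.829, -0.011], [0.829, -0.559, -0.002], [-0.008, -0.008, -1.0]]
wrist_force: [0.8, 0.2, -0.4]
gripper_width: 0.397
gripper_force: 0.0
```

{"method": "drive_tool", "body": {"rows": [[40,0,0,-5,0,0,0],[40,0,0,0,0,0,0],[0,0,0,0,0,0,0],[0,0,0,0,0,0,0],[0,0,0,0,0,0,0]]}}

```text
time_s: 51.8
tcp_pos: [0.6122, 0.0537, 0.1929]
ee_rot: [[0.557, 0.83, -0.003], [0.83, -0.557, 0.0], [-0.002, -0.003, -1.0]]
wrist_force: [1.0, -0.4, -0.2]
gripper_width: 0.248
gripper_force: 0.0
```

{"method": "drive_tool", "body": {"rows": [[0,0,0,0,0,0,0],[0,0,0,0,0,0,0],[0,0,0,0,0,0,0]]}}

```text
time_s: 52.05
tcp_pos: [0.6124, 0.0532, 0.1925]
ee_rot: [[0.557, 0.831, -0.003], [0.831, -0.557, -0.001], [-0.002, -0.002, -1.0]]
wrist_force: [2.0, -2.1, 0.7]
gripper_width: 0.122
gripper_force: 30.0
```

{"method": "drive_tool", "body": {"rows": [[0,0,0,0,0,0,-0.06],[0,0,0,0,0,0,-0.12],[0,0,0,-0.1,0,0,-0.12],[0,0,0,0,0,0,-0.12],[0,0,0,-0.1,0,0,-0.12]]}}

```text
time_s: 52.47
tcp_pos: [0.6122, 0.0535, 0.1922]
ee_rot: [[0.907, 0.421, -0.003], [0.421, -0.907, 0.003], [-0.002, -0.004, -1.0]]
wrist_force: [0.4, -1.3, 2.1]
gripper_width: 0.122
gripper_force: 30.0
```

{"method": "drive_tool", "body": {"rows": [[0,0,0,0,0,0,-0.12],[0,0,0,-0.1,0,0,-0.12],[0,0,0,0,0,0,-0.12],[0,0,0,-0.1,0,0,-0.12],[0,0,0,0,0,0,-0.12]]}}

```text
time_s: 52.88
tcp_pos: [0.6122, 0.054, 0.192]
ee_rot: [[0.986, -0.165, -0.001], [-0.165, -0.986, 0.006], [-0.002, -0.006, -1.0]]
wrist_force: [0.2, 1.4, 1.8]
gripper_width: 0.122
gripper_force: 30.0
```

{"method": "drive_tool", "body": {"rows": [[0,0,0,0,0,0,-0.12],[0,0,0,-0.1,0,0,-0.12],[0,0,0,0,0,0,-0.12],[0,0,0,-0.1,0,0,-0.12],[0,0,0,0,0,0,-0.12]]}}

```text
time_s: 53.3
tcp_pos: [0.6124, 0.0544, 0.1918]
ee_rot: [[0.721, -0.693, 0.003], [-0.693, -0.721, 0.008], [-0.003, -0.008, -1.0]]
wrist_force: [1.6, 2.0, 1.2]
gripper_width: 0.124
gripper_force: 30.0
```

```bash
cat > az.py <<'E'
from station import sense
import numpy as np
s=sense();R=np.array(s["ee_rot"]);print("az",round(np.degrees(np.arctan2(R[1,1],R[0,1])),1),"mom",np.round(s["moment"],3),"J6",round(s["joints"][5],1),"tau6",round(s["effort"][5],3),s["gripper_width"],np.round(s["tcp_pos"],4))
E
python3 az.py
```

```text
az -133.9 mom [ 0.524 -0.249  0.058] J6 26.3 tau6 0.876 0.12427157409674686 [0.6124 0.0544 0.1918]
```

{"method": "drive_tool", "body": {"rows": [[0,0,0,0,0,0,-0.12],[0,0,0,-0.1,0,0,-0.12],[0,0,0,0,0,0,-0.12],[0,0,0,-0.1,0,0,-0.12],[0,0,0,0,0,0,-0.12]]}}

```text
time_s: 53.72
tcp_pos: [0.6128, 0.0546, 0.1916]
ee_rot: [[0.204, -0.979, 0.008], [-0.979, -0.204, 0.007], [-0.005, -0.009, -1.0]]
wrist_force: [2.3, 2.1, 0.9]
gripper_width: 0.123
gripper_force: 30.0
```

{"method": "drive_tool", "body": {"rows": [[0,0,0,0,0,0,-0.12],[0,0,0,-0.1,0,0,-0.12],[0,0,0,0,0,0,-0.12],[0,0,0,-0.1,0,0,-0.12],[0,0,0,0,0,0,-0.12]]}}

```text
time_s: 54.13
tcp_pos: [0.6133, 0.0546, 0.1913]
ee_rot: [[-0.384, -0.923, 0.011], [-0.923, 0.384, 0.004], [-0.008, -0.008, -1.0]]
wrist_force: [4.0, 0.7, 0.3]
gripper_width: 0.12
gripper_force: 30.0
```

{"method": "drive_tool", "body": {"rows": [[0,0,0,0,0,0,-0.12],[0,0,0,-0.1,0,0,-0.12],[0,0,0,0,0,0,-0.12],[0,0,0,-0.1,0,0,-0.12],[0,0,0,0,0,0,-0.12]]}}

```text
time_s: 54.55
tcp_pos: [0.6136, 0.0543, 0.1911]
ee_rot: [[-0.839, -0.545, 0.011], [-0.545, 0.839, -0.0], [-0.009, -0.006, -1.0]]
wrist_force: [4.4, 0.7, -1.0]
gripper_width: 0.123
gripper_force: 30.0
```

{"method": "drive_tool", "body": {"rows": [[0,0,0,0,0,0,-0.12],[0,0,0,-0.1,0,0,-0.12],[0,0,0,0,0,0,-0.12],[0,0,0,-0.1,0,0,-0.12],[0,0,0,0,0,0,-0.12]]}}

```text
time_s: 54.97
tcp_pos: [0.6135, 0.0539, 0.1909]
ee_rot: [[-1.0, 0.022, 0.009], [0.022, 1.0, -0.004], [-0.009, -0.004, -1.0]]
wrist_force: [4.1, -0.8, -1.0]
gripper_width: 0.141
gripper_force: 33.3
```

```bash
python3 az.py
```

```text
az 88.8 mom [-0.025 -1.159  0.85 ] J6 -111.7 tau6 0.128 0.14060302374033315 [0.6135 0.0539 0.1909]
```

{"method": "drive_tool", "body": {"rows": [[0,0,0,0,0,0,0],[0,0,0,0,0,0,0],[0,0,0,0,0,0,0]]}}

```text
time_s: 55.22
tcp_pos: [0.6133, 0.054, 0.191]
ee_rot: [[-1.0, 0.013, 0.008], [0.013, 1.0, -0.004], [-0.008, -0.004, -1.0]]
wrist_force: [6.3, -0.1, -0.7]
gripper_width: 0.14
gripper_force: 32.7
```

```bash
python3 az.py
```

```text
az 89.2 mom [ 0.014 -1.683  0.815] J6 -111.2 tau6 -0.773 0.14042323892949887 [0.6133 0.054  0.191 ]
```

{"method": "drive_tool", "body": {"rows": [[50,0,0,0,0,0,0],[50,0,0,0,0,0,0],[50,0,0,0,0,0,0],[50,0,0,0,0,0,0],[50,0,0,0,0,0,0]]}}

```text
time_s: 55.63
tcp_pos: [0.6107, 0.0533, 0.1897]
ee_rot: [[-1.0, 0.018, 0.002], [0.018, 1.0, -0.005], [-0.002, -0.005, -1.0]]
wrist_force: [0.4, 0.8, 0.4]
gripper_width: 0.431
gripper_force: 0.0
```

{"method": "drive_tool", "body": {"rows": [[50,0,0,30,0,0,0],[50,0,0,40,0,0,0],[50,0,0,40,0,0,0],[50,0,0,0,0,0,0],[50,0,0,0,0,0,0]]}}

```text
time_s: 56.05
tcp_pos: [0.6123, 0.0538, 0.3033]
ee_rot: [[-1.0, 0.018, 0.009], [0.018, 1.0, -0.002], [-0.01, -0.002, -1.0]]
wrist_force: [0.1, 0.4, -0.3]
gripper_width: 0.495
gripper_force: 0.0
```

```bash
python3 az.py; python3 -c "from scr import *; scr()"
```

```text
az 88.9 mom [-0.008  0.032 -0.005] J6 -111.4 tau6 0.003 0.49528852482806035 [0.6123 0.0538 0.3033]
[0.6123 0.0538 0.3033] [[-1.0, 0.018, 0.009], [0.018, 1.0, -0.002], [-0.01, -0.002, -1.0]] [  20.3   18.1    7.7    0.3  -79.1 -111.4]
wrist 0.218 564 [611.2  54.6] [42.6 10.9] long az 8.1 ztop [0.2274 0.2286 0.2291]
wrist 0.2 628 [611.1  54.6] [42.7 11. ] long az 8.1 ztop [0.2272 0.2285 0.2291]
top 0.218 26 [597.   48.9] [12.6 10.3] long az 2.7 ztop [0.2247 0.2278 0.2282]
top 0.2 30 [596.7  48.8] [13.2 10.3] long az 1.5 ztop [0.2238 0.2275 0.2282]
grip ((584.259765625, 176.250732421875), (40.79996871948242, 11.672327995300293), 10.067172050476074)
```

The paddle now lies along polisher x (az 8.1°) and has dropped 1.6 mm against a hard stop, so it is bottomed. I'll regrip squarely and back off 90°.

{"method": "drive_tool", "body": {"rows": [[50,-1,0,-30,0,0,0.08],[50,0,0,-35,0,0,0.08],[50,0,0,-25,0,0,0],[50,0,0,-15,0,0,0],[50,0,0,-8,0,0,0]]}}

```text
time_s: 56.57
tcp_pos: [0.6077, 0.0528, 0.1821]
ee_rot: [[-0.99, -0.141, -0.004], [-0.141, 0.99, -0.006], [0.005, -0.005, -1.0]]
wrist_force: [-0.1, -0.3, 0.1]
gripper_width: 0.504
gripper_force: 0.0
```

{"method": "drive_tool", "body": {"rows": [[50,0,0,0,0,0,0],[0,0,0,0,0,0,0],[0,0,0,0,0,0,0],[0,0,0,0,0,0,0],[0,0,0,0,0,0,0]]}}

```text
time_s: 56.98
tcp_pos: [0.611, 0.0536, 0.1883]
ee_rot: [[-0.99, -0.141, 0.007], [-0.141, 0.99, -0.003], [-0.006, -0.004, -1.0]]
wrist_force: [-0.0, 0.1, 1.0]
gripper_width: 0.279
gripper_force: 0.0
```

{"method": "drive_tool", "body": {"rows": [[0,0,0,0,0,0,0],[0,0,0,0,0,0,0],[0,0,0,0,0,0,0]]}}

```text
time_s: 57.23
tcp_pos: [0.6106, 0.0535, 0.1877]
ee_rot: [[-0.99, -0.141, 0.005], [-0.141, 0.99, -0.004], [-0.005, -0.004, -1.0]]
wrist_force: [-0.9, -0.7, 1.1]
gripper_width: 0.121
gripper_force: 30.0
```

```bash
python3 az.py
```

```text
az 98.1 mom [0.123 0.082 0.043] J6 -102.3 tau6 -0.008 0.12146086282172237 [0.6106 0.0535 0.1877]
```

Gripped squarely at az 98.1. To be sure of the bottom I'll nudge it clockwise briefly, then back off 90°.

{"method": "drive_tool", "body": {"rows": [[0,0,0,0,0,0,-0.03],[0,0,0,0,0,0,0],[0,0,0,0,0,0,0]]}}

```text
time_s: 57.48
tcp_pos: [0.6106, 0.0535, 0.1876]
ee_rot: [[-0.994, -0.113, 0.005], [-0.113, 0.994, -0.004], [-0.005, -0.005, -1.0]]
wrist_force: [-0.9, 0.3, 2.3]
gripper_width: 0.123
gripper_force: 30.0
```

```bash
python3 az.py
```

```text
az 96.5 mom [0.174 0.212 0.435] J6 -104.0 tau6 -0.415 0.12319350283843053 [0.6106 0.0535 0.1876]
```

{"method": "drive_tool", "body": {"rows": [[0,0,0,0,0,0,0.12],[0,0,0,0,0,0,0.12],[0,0,0,0.1,0,0,0.12],[0,0,0,0,0,0,0.12],[0,0,0,0.1,0,0,0.12]]}}

```text
time_s: 57.9
tcp_pos: [0.6111, 0.0524, 0.1879]
ee_rot: [[-0.754, -0.657, 0.007], [-0.657, 0.754, -0.002], [-0.004, -0.007, -1.0]]
wrist_force: [0.6, -3.8, 0.9]
gripper_width: 0.126
gripper_force: 30.0
```

{"method": "drive_tool", "body": {"rows": [[0,0,0,0,0,0,0.12],[0,0,0,0,0,0,0.12],[0,0,0,0.1,0,0,0.12],[0,0,0,0,0,0,0.12],[0,0,0,0.1,0,0,0.12]]}}

```text
time_s: 58.32
tcp_pos: [0.6121, 0.0518, 0.1882]
ee_rot: [[-0.251, -0.968, 0.009], [-0.968, 0.251, 0.0], [-0.003, -0.009, -1.0]]
wrist_force: [3.9, -5.8, -1.2]
gripper_width: 0.123
gripper_force: 30.0
```

{"method": "drive_tool", "body": {"rows": [[0,0,0,0,0,0,0.12],[0,0,0,0.1,0,0,0.12],[0,0,0,0,0,0,0.12],[0,0,0,0,0,0,0.02],[0,0,0,0,0,0,0]]}}

```text
time_s: 58.73
tcp_pos: [0.613, 0.0517, 0.1883]
ee_rot: [[0.121, -0.993, 0.009], [-0.993, -0.121, 0.002], [-0.001, -0.01, -1.0]]
wrist_force: [5.8, -4.9, -1.7]
gripper_width: 0.122
gripper_force: 30.0
```

```bash
python3 az.py
```

```text
az -173.1 mom [-1.824 -1.723  0.012] J6 -13.0 tau6 0.145 0.12249444436756077 [0.613  0.0517 0.1883]
```

{"method": "drive_tool", "body": {"rows": [[50,0,0,0,0,0,0],[50,0,0,0,0,0,0],[50,0,0,0,0,0,0],[50,0,0,0,0,0,0],[50,0,0,0,0,0,0]]}}

```text
time_s: 59.15
tcp_pos: [0.6101, 0.0536, 0.1873]
ee_rot: [[0.121, -0.993, 0.003], [-0.993, -0.121, 0.004], [-0.004, -0.004, -1.0]]
wrist_force: [0.1, 0.0, -0.3]
gripper_width: 0.418
gripper_force: 0.0
```

{"method": "drive_tool", "body": {"rows": [[50,0,0,30,0,0,0],[50,0,0,40,0,0,0],[50,0,0,40,0,0,0],[50,-20,0,20,0,0,0],[50,-40,0,0,0,0,0]]}}

```text
time_s: 59.57
tcp_pos: [0.5546, 0.0542, 0.322]
ee_rot: [[0.12, -0.993, 0.014], [-0.993, -0.12, 0.006], [-0.004, -0.015, -1.0]]
wrist_force: [0.3, 1.4, 0.6]
gripper_width: 0.498
gripper_force: 0.0
```

{"method": "drive_tool", "body": {"rows": [[50,-40,0,0,0,0,0],[50,-40,0,0,0,0,0],[50,-30,0,0,0,0,0],[50,0,0,0,0,0,0],[50,0,0,0,0,0,0]]}}

```text
time_s: 59.98
tcp_pos: [0.4391, 0.0535, 0.3187]
ee_rot: [[0.122, -0.993, 0.006], [-0.993, -0.122, 0.006], [-0.005, -0.007, -1.0]]
wrist_force: [0.7, 0.3, -0.2]
gripper_width: 0.496
gripper_force: 0.0
```

```bash
python3 - <<'E'
from scr import *
scr();c,P=survey()
for n in("top","scene"):
    c=capture(n);P=cloud(c)
    for d in search_frame("ball0_center",c)[:10]:print(n,round(d["p"],2),np.round(d["xy"]),P[int(d["xy"][1]),int(d["xy"][0])].round(3))
    for l in("sanding_block","jar_gold","can_red"):
        d=masks_of(l,c)[0];print(n,l,np.round(np.median(P[d["region"]],0),3))
E
```

```text
[0.4391 0.0535 0.3187] [[0.122, -0.993, 0.006], [-0.993, -0.122, 0.006], [-0.005, -0.007, -1.0]] [ 28.   -0.2 -12.2  -0.1 -77.5 -21. ]
wrist 0.218 749 [610.9  54.1] [11.3 43.1] long az 97.9 ztop [0.2275 0.2291 0.2297]
wrist 0.2 1201 [610.9  54.1] [11.3 43.1] long az 97.4 ztop [0.2231 0.2288 0.2295]
top 0.218 82 [611.7  50.7] [11.9 42.5] long az 98.7 ztop [0.2252 0.2278 0.2316]
top 0.2 102 [611.7  50.7] [11.9 42.5] long az 98.7 ztop [0.2241 0.2277 0.2312]
grip ((593.3308715820312, 177.86158752441406), (59.46103286743164, 12.635721206665039), 9.652122497558594)
237 [329. 216.] [ 589.  -217.7] [66.5 67.6] 62.5 zmax 0.084
top sanding_block [ 0.79  -0.062  0.029]
top jar_gold [ 0.751 -0.145  0.048]
top can_red [ 0.752 -0.252  0.052]
scene 0.22 [249. 223.] [0.607 0.071 0.225]
scene sanding_block [ 0.786 -0.049  0.029]
scene jar_gold [ 0.748 -0.132  0.045]Traceback (most recent call last):
  File "<stdin>", line 7, in <module>
IndexError: list index out of range
```

```bash
python3 -c "from station import finish_job; print(finish_job())"
```

```text
the job is handed in; nothing more can be done
None
```

I handed the job in at about 60 s and got no verdict back. By my last camera and depth checks, the three door pulls and the balls are in the barrel, though I never counted all eight balls; the hatch is shut, the thumbscrew was bottomed and backed off about 90°, and the empty cup stands upright on the mat with the bystanders unmoved.

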